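Lift a freshly lacquered terminal panel with a spatula into the drying drawer

TASK

The terminal panel on the aluminium plate has just been lacquered, so keep the robot's fingers off it: slide the blade of the spatula under it, lift it off the plate, carry it without tipping it, and set it down gently on the two runners of the open drawer. Then shut the drawer with the panel inside, leave the spatula lying flat on the bench, and leave the other things where they are.

Things in the scene. Friction and masses are not known exactly. Their poses are not given: they have to be found in the camera images.
- panel: Brown terminal panel, 130 (x) by 110 mm (y): a 6 mm sheet with six black posts on top (to 31 mm above its soles) and four round rubber feet below, 12 mm across, 5 mm tall, at x = +-56, y = +-44 mm. The 76 mm wide blade fits under the sheet between the feet, moving along the panel's y. Origin: centre, at the level of the soles; z up. About 0.2 kg.
- plate: Fixed aluminium plate, 200 (x) by 190 mm (y), on screw feet: its origin lies 0 to 8 mm above the bench and its top 25 mm above the origin. A raised fence runs along its +y edge, inner face at y = +83 mm, 24 mm tall. The panel lies up to 25 mm short of it, about square to it, and stops against it when pushed along +y. The other three edges are open. Origin: centre of its underside.
- lifter: Spatula: flat steel blade 110 mm long (x -55 to +55), 76 wide (y), 2 thick, free edge at +x; from its back a cranked neck, 18 mm wide, rises to a level black handle 22 mm wide (y), 20 tall, x -185 to -90, centre line 58 mm above the blade's underside. It lies on its blade, handle in the air. Origin: centre of the blade's underside. About 0.2 kg.
- lifter_grip (a point): Point to grip on the spatula's handle: on its centre line, at (-118, 0, 58) mm of the spatula; axes as the spatula's.
- lifter_edge (a point): Middle of the blade's free edge, on its underside, at (55, 0, 0) mm of the spatula.
- cabinet: Fixed low grey drawer cabinet, 200 x 200 x 88 mm (a small meter fixed on top, at the back), open at its front (-x), where its one drawer stands open. Origin: middle of its front's lower edge, on the bench; its x points from the front to the back.
- drawer_bed (a point): Point midway between the drawer's two runners, level with their tops, 30 mm above the bench: the panel's origin goes here. Runners: bars along y, 20 mm wide, 150 long, at x = +-56 mm, for the feet; between them the blade can sink (floor 20 mm lower) and be drawn out along y. No side walls; front board at x -90 to -75 mm, 196 wide, 75 tall. Axes as the cabinet's.
- drawer_pull (a point): Middle of the front face of the black bar handle on the drawer's front, 45 mm above the bench; bar 90 mm long (y), 12 mm tall, 23 mm out from the front panel. Push it along +x of the cabinet to shut the drawer.
- drawer (a joint): Drawer opening in m: 0 shut, 0.19 fully out; it slides with about 3 N of friction.
- jar: Bystander: closed lacquer jar, 66 mm across, 85 mm tall. Leave it alone.
- brush: Bystander: brush lying flat. Leave it alone.
- screwdriver: Bystander: screwdriver lying flat. Leave it alone.
- spool: Bystander: spool of copper wire, 70 mm across, 50 mm tall. Leave it alone.
- multimeter: Bystander: black hand-held multimeter, 85 x 155 x 36 mm. Leave it alone.
- mug: Bystander: white mug, 80 mm across, 92 mm tall. Leave it alone.

How it is judged:
By the outcome, as a careful person would: the job done as asked, in the order asked, and still so for the second after the job is handed in, with the robot touching nothing.
It also fails if it takes over 72 s, if anything falls off the work surface, if the arm or the gripper's body presses on something with over 40 N, if the wrist force passes 120 N, or if a joint passes its speed limit or range.

ROBOT

A 7-joint arm with a two-finger parallel gripper is mounted at the origin on the work surface. World frame = base frame: x ahead of the robot, y to its left, z up, the work surface at z = 0. Lengths are in m, angles in rad, forces in N, time in s.
With the tool pointing down it reaches from about 0.425 to 0.95 m from the base axis. Payload 4.7 kg.
Tool frame: the origin (TCP) lies on the centre line of the jaws, within the pads' length; the fingertips stand 19 mm ahead of it and the grasp point (between the pads) is the TCP; z points along the fingers, y is the line along which they close (so a half turn about z gives the same grasp; the last joint's range is limited). The gripper opens to 87 mm and grips with 3 to 60 N. Pads are 19 mm wide; open, the fingers measure 117 mm over their backs; the gripper's body (75 mm by 190 mm) begins 51 mm behind the grasp point.
Start: joints at [-1.365, 0.469, -0.049, 1.532, 0.024, 1.141, -0.082], TCP at [0.157, 0.657, 0.242] pointing down, gripper open.
Joint ranges: [-2.59, 2.59], [-0.33, 1.99], [-1.39, 1.29], [0.1, 2.45], [-1.04, 4.18], [0.21, 1.99], [-2.66, 2.66]. Speed limits (rad/s): [2.57, 2.57, 3.14, 3.14, 3.14, 3.14, 3.14].

INTERFACE

Orientations are given as a unit quaternion [x, y, z, w].
In Python, from plant import telemetry, cams, r gives the robot as it stands.
- The arm moves only by the tool apply_moves, never from a script. Its argument "deltas" is a list of rows, each an object with "dp": the shift along the tool's x, y, z scaled (see below), a list of three; "rotation": the turn, a rotation vector about the tool's x, y, z scaled (see below), a list of three; "jaw": the closure, from 0 (fully open) to 1 (shut). A call has exactly 10 rows; each row shifts and turns the commanded pose from where the row before left it, along the tool's axes as they then stand; what a row does not reach is not made up. The controller multiplies each number of a shift by 0.05 m and each number of a turn by 0.5 rad. A row lasts 1/8 s, in which the tool goes at most 62.5 mm and 10.7 degrees, less where a joint would pass 70% of its speed; a pose out of reach is approached as far as the arm can. A call with a number of a shift or a turn outside -1 to 1 is refused whole. A call with a gripper value outside its range is refused whole. The fingers move at their own pace and stop on an object; "newtons" is the grip in N (left out, the last holds). Time passes only in rows, so rows that do not move let the fingers close, or fill a call up. It gives the time, the measured TCP pose, the force, the opening and the grip force at its end, in the units of the state.
- telemetry.get_state(): the state, without advancing time (a new reading comes with each control period).
- cams.capture(name): name is "scene" or "top" or "wrist"; returns the picture (420x560x3 uint8, blue, green, red); there is no depth.
- cams.camera_model(name): a dict with "intrinsics" (3x3 intrinsics, pixels), "origin" and "attitude" of the camera in the world; the wrist camera has in their place "hand_eye" (4x4, takes a point from camera to tool coordinates, whose origin is the TCP and whose axes are the flange's). Camera axes: x right, y up, looking along -z (the intrinsics and any distortion apply to the point x, -y, -z); pixel columns grow to the right and rows downward; lengths in m; the calibration is good to about 2 mm. A picture is of the moment at which its call begins: read the wrist's pose just before it. camera_model takes no time and is no camera call.
- r.job_done(): hands the job in; it is judged then, once.
The state is a dict: "time_s": time; "qpos": joint angles; "qvel": joint speeds; "joint_efforts": joint torques, N m; "tool_pos": TCP position; "tcp_rot": TCP orientation; "ft_force": force on the tool from outside, world axes, zero at the start; "ft_torque": the same for the moment, N m; "finger_gap": finger opening in m; "grip_force": force on a finger pad.
Only numpy, scipy, OpenCV 4.12 (cv2) and the standard library are available. Lean on these libraries where they do the work, as an engineer would, in place of code of your own. Each camera call takes 0.05 s, during which the arm holds its last target. There are 200 camera calls.

## Working session

There is one attempt and no reset: what is moved stays moved. The work goes in short steps, Python scripts to look and compute and a tool call to move; the robot and the scene stay as the last step left them, time stands still between calls to the robot, and variables do not carry over. Pictures are saved under pics/ and viewed, at most 13 in all, crops included, and the job is handed in when it is done.

Besides the shell and the picture viewer there is one more tool, called after "Emit:" by a JSON object that holds its "op" and its "data", one argument or row to a line. apply_moves: Moves the arm, as the interface text tells. Shifts and turns lie within -1 to 1; 1 stands for 0.05 m of shift or 0.5 rad of turn. Its arguments: {"type":"object","properties":{"deltas":{"type":"array"},"newtons":{"type":"number"}},"required":["deltas"]}

```bash
mkdir -p pics; ls
python3 - <<'E'
from plant import telemetry, cams, r
import cv2,numpy as np
np.set_printoptions(precision=4,suppress=True)
s=telemetry.get_state();print(s)
for n in("scene","top","wrist"):
    m=cams.camera_model(n);print(n,m)
a=cams.capture("scene");b=cams.capture("top")
cv2.imwrite("pics/scene0.png",a);cv2.imwrite("pics/top0.png",b)
E
```

```text
pics
{'time_s': 0.0, 'qpos': array([-1.3649,  0.4694, -0.0486,  1.5337,  0.0241,  1.141 , -0.0823]), 'qvel': array([-0.0017, -0.0014, -0.0002,  0.0017,  0.0003, -0.0006, -0.0003]), 'joint_efforts': array([  0.0004, -50.7989,  -0.0809, -23.6158,  -0.0614,   0.0378,
         0.0002]), 'tool_pos': array([0.1569, 0.6559, 0.2405]), 'tcp_rot': array([ 0.1171,  0.9931, -0.001 , -0.0001]), 'ft_force': array([-0.6011,  0.1136,  0.5162]), 'ft_torque': array([ 0.0271, -0.0088,  0.0073]), 'grip_force': 0.0, 'finger_gap': 0.08709800751254526}
scene {'intrinsics': array([[470.9951,   0.    , 281.3674],
       [  0.    , 470.9951, 209.4306],
       [  0.    ,   0.    ,   1.    ]]), 'origin': array([1.6591, 0.5217, 1.0493]), 'attitude': array([0.2273, 0.3673, 0.7639, 0.4795])}
top {'intrinsics': array([[417.5562,   0.    , 283.8079],
       [  0.    , 417.5562, 207.5721],
       [  0.    ,   0.    ,   1.    ]]), 'origin': array([ 0.4897, -0.0076,  1.3883]), 'attitude': array([-0.0256,  0.0196,  0.7134, -0.7   ])}
wrist {'intrinsics': array([[320.1128,   0.    , 280.9641],
       [  0.    , 320.1128, 205.1599],
       [  0.    ,   0.    ,   1.    ]]), 'hand_eye': array([[ 0.    ,  0.9652,  0.2615,  0.0711],
       [ 1.    , -0.0001,  0.0003, -0.0005],
       [ 0.0003,  0.2615, -0.9652, -0.1434],
       [ 0.    ,  0.    ,  0.    ,  1.    ]])}
```

View pics/top0.png

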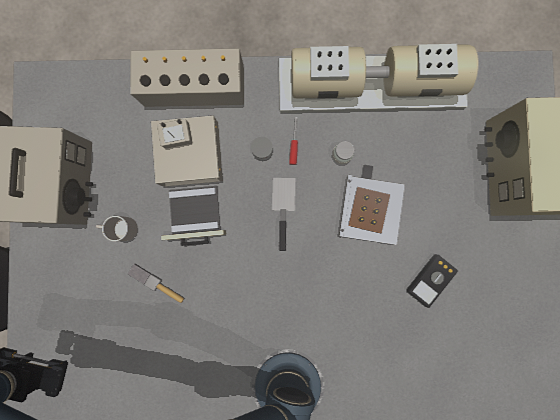

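View pics/scene0.png

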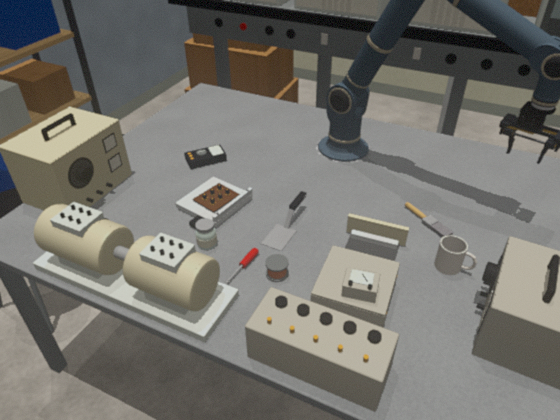

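Run:
```python
import cv2,numpy as np
b=cv2.imread("pics/top0.png")
c1=cv2.resize(b[160:260,320:420],(560,560),interpolation=cv2.INTER_CUBIC)
c2=cv2.resize(b[170:260,260:305],(240,480),interpolation=cv2.INTER_CUBIC)
o=np.zeros((560,800,3),np.uint8);o[:,:560]=c1;o[:480,560:]=c2
cv2.imwrite("pics/crop0.png",o)
c=cv2.resize(b[105:255,140:240],(533,800-200),interpolation=cv2.INTER_CUBIC)
c=cv2.resize(b[105:255,140:240],(400,600),interpolation=cv2.INTER_CUBIC)
cv2.imwrite("pics/crop1.png",c)
```

```text
(no output)
```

View pics/crop0.png

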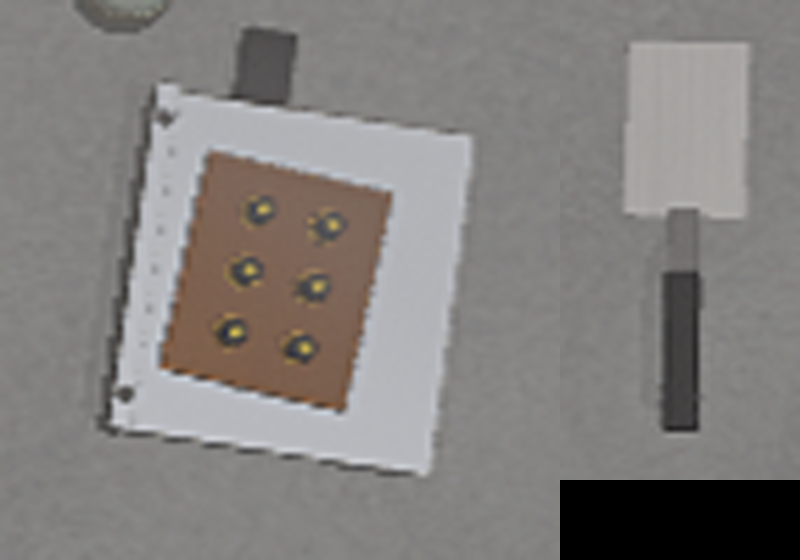

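View pics/crop1.png

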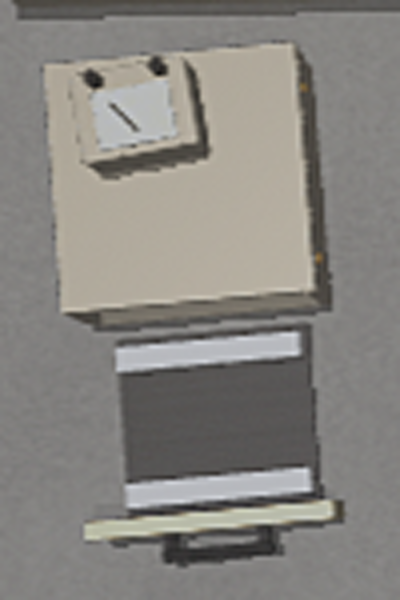

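The top view shows the plate at about (372,210), with its fence on the left (+y) edge (screws at crop0 (165,117) and (125,393)) and the panel about square to it. The spatula's blade points up (+x) at (284,195). The drawer is open at (193,212) with runners at crop1 (208,350) and (220,488).

```bash
cat > h.py <<'E'
import numpy as np,cv2
from scipy.spatial.transform import Rotation as R
np.set_printoptions(precision=4,suppress=True)
from plant import telemetry,cams,r
def cam(n,s=None):
    m=cams.camera_model(n);K=m["intrinsics"]
    if n=="wrist":
        s=s or telemetry.get_state();T=np.eye(4);T[:3,:3]=R.from_quat(s["tcp_rot"]).as_matrix();T[:3,3]=s["tool_pos"]
        T=T@m["hand_eye"];return K,T[:3,:3],T[:3,3]
    return K,R.from_quat(m["attitude"]).as_matrix(),np.array(m["origin"])
def onz(c,px,z):
    K,A,o=c;px=np.atleast_2d(px).astype(float)
    d=np.c_[(px[:,0]-K[0,2])/K[0,0],-(px[:,1]-K[1,2])/K[1,1],-np.ones(len(px))]@A.T
    return o+d*((z-o[2])/d[:,2])[:,None]
def two(c1,p1,c2,p2):
    M=np.zeros((3,3));b=np.zeros(3)
    for c,p in((c1,p1),(c2,p2)):
        d=onz(c,p,0)[0]-c[2];d/=np.linalg.norm(d);P=np.eye(3)-np.outer(d,d);M+=P;b+=P@c[2]
    return np.linalg.solve(M,b)
def big(mask,lo=30):
    c=[x for x in cv2.findContours(mask.astype(np.uint8),0,cv2.CHAIN_APPROX_NONE)[0] if cv2.contourArea(x)>lo]
    return sorted(c,key=cv2.contourArea,reverse=True)
def rect(c,cnt,z):
    "min area rectangle of a contour cast on plane z: centre, sizes, angle in deg"
    p=onz(c,cnt[:,0,:],z)[:,:2]*1000
    (x,y),(w,h),a=cv2.minAreaRect(p.astype(np.float32));return np.array([x,y,w,h,a])
def roi(im,x0,y0,x1,y1,f):
    m=np.zeros(im.shape[:2],bool);m[y0:y1,x0:x1]=f(im[y0:y1,x0:x1].astype(int));return m
E
python3 - <<'E'
from h import *
t=cv2.imread("pics/top0.png");C=cam("top")
bri=lambda v:lambda a:a.min(2)>v
for p in((283,193),(283,235),(283,214),(369,210),(395,225),(193,195),(195,235),(290,240)):print(p,t[p[1],p[0]])
brown=lambda a:(a[...,2]-a[...,0]>25)
dark=lambda a:a.max(2)<85
for n,m,z in (("blade",roi(t,265,170,305,260,bri(145)),.002),("handle",roi(t,275,215,295,260,dark),.068),
 ("panel",roi(t,335,175,410,245,brown),.040),("plate",roi(t,325,165,415,255,bri(150)),.029),
 ("runners",roi(t,160,180,225,235,lambda a:(a.min(2)>150)&(a[...,2]-a[...,0]<12)),.030),
 ("front",roi(t,155,225,230,245,lambda a:(a.min(2)>120)&(a[...,2]-a[...,0]>12)),.075),
 ("pull",roi(t,175,236,215,250,dark),.051)):
    for c in big(m,20)[:2]:print(n,z,rect(C,c,z),cv2.boundingRect(c))
E
```

```text
(283, 193) [163 164 167]
(283, 235) [66 65 68]
(283, 214) [110 111 113]
(369, 210) [ 83  99 125]
(395, 225) [186 181 179]
(193, 195) [181 176 174]
(195, 235) [170 188 186]
(290, 240) [128 130 131]
blade 0.002 [624.288    4.2315  75.1521 109.1494  86.9938] (272, 178, 24, 33)
handle 0.068 [486.3452  10.0529  18.9752  91.306   88.9168] (279, 221, 7, 30)
panel 0.04 [ 564.238  -271.408   108.3463  128.7141   75.509 ] (349, 187, 41, 46)
plate 0.029 [ 565.8918 -284.17    187.8741  201.6736   80.1808] (340, 175, 64, 70)
runners 0.03 [520.871  296.9553  18.8811 150.9522   4.1052] (171, 222, 47, 10)
runners 0.03 [632.5962 304.2365  19.059  149.3104   4.2522] (169, 188, 46, 10)
front 0.075 [494.3072 294.3472  13.3749 193.3885   4.1065] (161, 230, 62, 10)
pull 0.051 [473.7971 289.7583  26.6008 125.543    4.1085] (175, 236, 40, 11)
```

```bash
cat >> h.py <<'E'
def Rg(yaw,pitch=0): # tool x at yaw (deg), pointing down; pitch raises tool x
    return (R.from_euler("z",yaw,degrees=True)*R.from_euler("y",-pitch,degrees=True)*R.from_matrix(np.diag([1.,-1,-1])))
def plan(p,yaw,n,pitch=0,p0=None,R0=None,dec=2):
    s=telemetry.get_state();p0=np.array(s["tool_pos"] if p0 is None else p0);R0=R.from_quat(s["tcp_rot"]) if R0 is None else R0
    w=(R0.inv()*Rg(yaw,pitch)).as_rotvec()/n;w=np.round(w/.5,3)
    d=(np.array(p)-p0);q=p0.copy();Rc=R0
    for i in range(n):
        u=np.round(Rc.inv().apply(p0+d*(i+1)/n-q)/.05,dec)
        q=q+Rc.apply(u*.05);Rc=Rc*R.from_rotvec(w*.5)
        print(i+1,u.tolist(),w.tolist() if i==0 else "")
def st():
    s=telemetry.get_state();M=R.from_quat(s["tcp_rot"]).as_matrix()
    print("t %.2f"%s["time_s"],s["tool_pos"],"yaw %.2f tilt x %.2f y %.2f"%(np.degrees(np.arctan2(M[1,0],M[0,0])),np.degrees(M[2,0]),np.degrees(M[2,1])),"F",s["ft_force"],"gap %.4f grip %.1f"%(s["finger_gap"],s["grip_force"]),"q7 %.2f"%s["qpos"][6]);return s
E
python3 - <<'E'
from h import *
plan([.506,.009,.13],-2.5,20)
E
```

```text
1 [-0.49, -0.55, 0.11] [-0.0, 0.0, 0.295]
2 [-0.56, -0.47, 0.11] 
3 [-0.63, -0.38, 0.11] 
4 [-0.68, -0.28, 0.12] 
5 [-0.71, -0.19, 0.11] 
6 [-0.73, -0.07, 0.11] 
7 [-0.74, 0.03, 0.11] 
8 [-0.72, 0.14, 0.11] 
9 [-0.69, 0.24, 0.11] 
10 [-0.65, 0.35, 0.12] 
11 [-0.59, 0.43, 0.11] 
12 [-0.52, 0.52, 0.11] 
13 [-0.44, 0.59, 0.11] 
14 [-0.35, 0.65, 0.11] 
15 [-0.25, 0.69, 0.11] 
16 [-0.15, 0.72, 0.12] 
17 [-0.04, 0.73, 0.11] 
18 [0.07, 0.74, 0.11] 
19 [0.18, 0.71, 0.11] 
20 [0.28, 0.68, 0.11]
```

Emit:
{"op": "apply_moves", "data": {
  "deltas": [
    {"dp": [-0.49,-0.55,0.11],"rotation": [0,0,0.295],"jaw": 0},
    {"dp": [-0.56,-0.47,0.11],"rotation": [0,0,0.295],"jaw": 0},
    {"dp": [-0.63,-0.38,0.11],"rotation": [0,0,0.295],"jaw": 0},
    {"dp": [-0.68,-0.28,0.12],"rotation": [0,0,0.295],"jaw": 0},
    {"dp": [-0.71,-0.19,0.11],"rotation": [0,0,0.295],"jaw": 0},
    {"dp": [-0.73,-0.07,0.11],"rotation": [0,0,0.295],"jaw": 0},
    {"dp": [-0.74,0.03,0.11],"rotation": [0,0,0.295],"jaw": 0},
    {"dp": [-0.72,0.14,0.11],"rotation": [0,0,0.295],"jaw": 0},
    {"dp": [-0.69,0.24,0.11],"rotation": [0,0,0.295],"jaw": 0},
    {"dp": [-0.65,0.35,0.12],"rotation": [0,0,0.295],"jaw": 0}
  ]
}}

```text
time_s: 1.35
tool_pos: [0.3319, 0.3319, 0.1852]
tcp_rot: [0.756, 0.655, -0.0, -0.0]
ft_force: [0.3, -0.2, 0.5]
finger_gap: 0.087
grip_force: 0.0
```

Emit:
{"op": "apply_moves", "data": {
  "deltas": [
    {"dp": [-0.59,0.43,0.11],"rotation": [0,0,0.295],"jaw": 0},
    {"dp": [-0.52,0.52,0.11],"rotation": [0,0,0.295],"jaw": 0},
    {"dp": [-0.44,0.59,0.11],"rotation": [0,0,0.295],"jaw": 0},
    {"dp": [-0.35,0.65,0.11],"rotation": [0,0,0.295],"jaw": 0},
    {"dp": [-0.25,0.69,0.11],"rotation": [0,0,0.295],"jaw": 0},
    {"dp": [-0.15,0.72,0.12],"rotation": [0,0,0.295],"jaw": 0},
    {"dp": [-0.04,0.73,0.11],"rotation": [0,0,0.295],"jaw": 0},
    {"dp": [0.07,0.74,0.11],"rotation": [0,0,0.295],"jaw": 0},
    {"dp": [0.18,0.71,0.11],"rotation": [0,0,0.295],"jaw": 0},
    {"dp": [0.28,0.68,0.11],"rotation": [0,0,0.295],"jaw": 0}
  ]
}}

```text
time_s: 2.6
tool_pos: [0.5064, 0.0088, 0.1296]
tcp_rot: [1.0, -0.024, -0.0, -0.0]
ft_force: [0.6, 0.3, -0.2]
finger_gap: 0.0871
grip_force: 0.0
```

Run:
```python
from h import *
s=st()
C=cam("wrist",s);w=cams.capture("wrist");cv2.imwrite("pics/w1.png",w)
```

```text
t 2.60 [0.5064 0.0088 0.1296] yaw -2.73 tilt x -0.02 y -0.01 F [ 0.6492  0.3276 -0.2116] gap 0.0871 grip 0.0 q7 -1.34
```

View pics/w1.png

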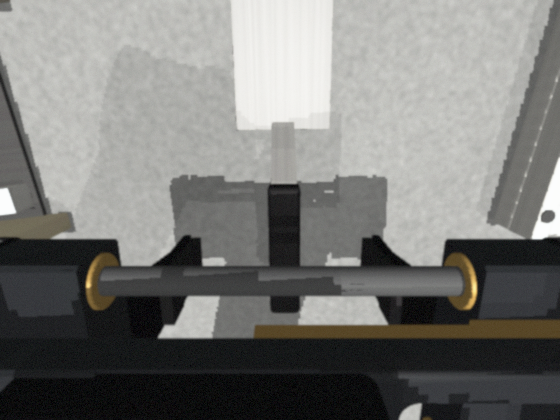

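Run:
```python
from h import *
C=cam("wrist");w=cv2.imread("pics/w1.png")
m=roi(w,200,0,360,140,lambda a:a.min(2)>236);c=big(m)[0];print(rect(C,c,.002),cv2.boundingRect(c))
def edge(row,x0,x1,f):
    i=np.where(f(w[row,x0:x1].astype(int)))[0]+x0;return i.min(),i.max()
for row in(20,110):
    a,b=edge(row,200,360,lambda a:a.min(1)>236);print(row,a,b,onz(C,[[a,row],[b+1,row]],.002)[:,:2]*1000)
for row in(195,235):
    a,b=edge(row,255,315,lambda a:a.max(1)<45);print(row,a,b,onz(C,[[a,row],[b+1,row]],.068)[:,:2]*1000)
col=w[170:200,285].max(1);print(col)
print(onz(C,[[284,185],[284,129]],.068),onz(C,[[284,129]],.002))
plan([.506,.009,.058],-2.5,6)
```

```text
[616.0814  -7.9834  79.5069  37.2479   0.2753] (263, 14, 48, 111)
20 264 291 [[652.8949   7.0298]
 [651.7099 -14.2128]]
110 248 322 [[588.2258  24.6377]
 [584.7622 -36.2438]]
195 269 299 [[531.8021   9.2178]
 [530.6179 -11.1698]]
235 269 298 [[503.8901  11.0803]
 [502.692   -9.3267]]
[162 161 163 161 163 160 160 160 160 161 162 168 166 134  73  25  20  29
  34  44  49  53  54  51  38  38  37  28  31  36]
[[ 0.5379 -0.001   0.068 ]
 [ 0.5735 -0.0029  0.068 ]] [[ 0.5716 -0.0038  0.002 ]]
1 [-0.01, -0.02, 0.24] [0.001, -0.001, -0.004]
2 [-0.01, -0.02, 0.24] 
3 [-0.01, -0.02, 0.24] 
4 [-0.01, -0.01, 0.24] 
5 [-0.01, -0.02, 0.24] 
6 [-0.0, -0.02, 0.24]
```

Run:
```python
from h import *
s=st();K,A,o=cam("wrist",s);print(s["tcp_rot"],R.from_quat(s["tcp_rot"]).as_matrix(),A,o)
print(onz((K,A,o),[[281,205],[281,235],[284,235]],.068))
```

```text
t 2.65 [0.5083 0.0036 0.1298] yaw -3.26 tilt x 0.17 y 0.25 F [ 2.4187 -3.7911  0.6133] gap 0.0872 grip 0.0 q7 -1.34
[ 0.9996 -0.0285  0.0014  0.0022] [[ 0.9984 -0.0569  0.0028]
 [-0.0569 -0.9984 -0.0045]
 [ 0.003   0.0043 -1.    ]] [[-0.0569  0.9642  0.2588]
 [-0.9984 -0.0562 -0.0104]
 [ 0.0046 -0.259   0.9659]] [ 0.5795 -0.0005  0.2734]
[[0.5245 0.0017 0.068 ]
 [0.5034 0.0029 0.068 ]
 [0.5033 0.0009 0.068 ]]
```

Run:
```python
from h import *
s=dict(tool_pos=np.array([.5064,.0088,.1296]),tcp_rot=Rg(-2.73).as_quat())
C=cam("wrist",s)
print(onz(C,[[284,195],[283.5,235]],.068)[:,:2]*1000, onz(C,[[235,128],[330.5,128]],.002)[:,:2]*1000)
print(onz(C,[[232.5,10],[332,10]],.002)[:,:2]*1000)
```

```text
[[529.2183   5.0902]
 [501.2894   6.6924]] [[572.0526  42.9157]
 [568.3094 -35.6194]]
[[658.258   37.4393]
 [654.6986 -37.3616]]
```

Emit:
{"op": "apply_moves", "data": {
  "deltas": [
    {"dp": [0,0,0],"rotation": [0,0,0],"jaw": 0},
    {"dp": [0,0.01,0.2],"rotation": [0,0,0],"jaw": 0},
    {"dp": [0,0.01,0.3],"rotation": [0,0,0],"jaw": 0},
    {"dp": [0,0,0.3],"rotation": [0,0,0],"jaw": 0},
    {"dp": [0,0,0.3],"rotation": [0,0,0],"jaw": 0},
    {"dp": [0,0,0.2],"rotation": [0,0,0],"jaw": 0},
    {"dp": [0,0,0.1],"rotation": [0,0,0],"jaw": 0},
    {"dp": [0,0,0.04],"rotation": [0,0,0],"jaw": 0},
    {"dp": [0,0,0],"rotation": [0,0,0],"jaw": 0},
    {"dp": [0,0,0],"rotation": [0,0,0],"jaw": 0}
  ],
  "newtons": 60
}}

```text
time_s: 3.9
tool_pos: [0.5063, 0.0087, 0.0584]
tcp_rot: [1.0, -0.022, 0.0, -0.0]
ft_force: [0.7, -0.2, 1.0]
finger_gap: 0.0871
grip_force: 0.0
```

Run:
```python
from h import *
st()
```

```text
t 3.90 [0.5063 0.0087 0.0584] yaw -2.47 tilt x 0.04 y -0.02 F [ 0.7156 -0.1865  1.05  ] gap 0.0871 grip 0.0 q7 -1.23
```

Emit:
{"op": "apply_moves", "data": {
  "deltas": [
    {"dp": [0,0.02,0],"rotation": [0,0,0],"jaw": 1},
    {"dp": [0,0,0],"rotation": [0,0,0],"jaw": 1},
    {"dp": [0,0,0],"rotation": [0,0,0],"jaw": 1},
    {"dp": [0,0,0],"rotation": [0,0,0],"jaw": 1},
    {"dp": [0,0,0],"rotation": [0,0,0],"jaw": 1},
    {"dp": [0,0,0],"rotation": [0,0,0],"jaw": 1},
    {"dp": [0,0,0],"rotation": [0,0,0],"jaw": 1},
    {"dp": [0,0,0],"rotation": [0,0,0],"jaw": 1},
    {"dp": [0,0,0],"rotation": [0,0,0],"jaw": 1},
    {"dp": [0,0,0],"rotation": [0,0,0],"jaw": 1}
  ],
  "newtons": 60
}}

```text
time_s: 5.15
tool_pos: [0.506, 0.0076, 0.058]
tcp_rot: [1.0, -0.022, -0.0, -0.0]
ft_force: [0.1, -0.1, 0.0]
finger_gap: 0.0215
grip_force: 60.0
```

Run:
```python
from h import *
st()
# plate/panel: two-view heights. 
sc=cams.capture("scene");t=cams.capture("top");cv2.imwrite("pics/scene1.png",sc);cv2.imwrite("pics/top1.png",t)
S=cam("scene");T=cam("top")
brown=lambda a:(a[...,2]-a[...,0]>25)
cs=big(roi(sc,180,170,260,230,brown))[0];ct=big(roi(t,335,175,410,245,brown))[0]
for c,C in((cs,S),(ct,T)):
    m=cv2.moments(c);p=[m["m10"]/m["m00"],m["m01"]/m["m00"]]
    q=cv2.boxPoints(cv2.minAreaRect(c));print(p);
    if C is S: ps=p
    else: pt=p
print("panel top centre",two(S,ps,T,pt))
for z in(.036,.040,.044):print(z,rect(T,ct,z),rect(S,cs,z))
bri=lambda a:a.min(2)>150
cs=big(roi(sc,165,165,265,235,bri))[0];print(cv2.boundingRect(cs))
for name,c,C in(("S",cs,S),):
  for z in(.025,.029,.033):print(z,rect(C,c,z))
```

```text
t 5.15 [0.506  0.0076 0.058 ] yaw -2.48 tilt x -0.00 y -0.00 F [ 0.0856 -0.055   0.0353] gap 0.0215 grip 60.0 q7 -1.23
[215.69562841530052, 196.88415300546447]
[368.81338582677165, 209.71154855643042]
panel top centre [ 0.5648 -0.2733  0.0359]
0.036 [ 564.384  -272.1711  108.6676  129.2513   75.5091] [ 562.2078 -275.4468  108.0031  128.8637   75.5746]
0.04 [ 564.163  -271.3886  108.3463  128.869    75.509 ] [ 566.5376 -272.3002  107.5768  128.355    75.5746]
0.044 [ 563.9421 -270.6063  108.0248  128.4867   75.509 ] [ 570.8672 -269.1536  107.1505  127.8464   75.5746]
(165, 165, 100, 65)
0.025 [ 502.8088 -322.2009  371.6185  331.0865   64.3127]
0.029 [ 507.3239 -318.9056  370.1674  329.7936   64.3127]
0.033 [ 511.839  -315.6102  368.7162  328.5008   64.3127]
```

Run:
```python
from h import *
plan([.506,.0076,.178],-2.5,5);print()
plan([.5037,-.507,.178],75.5,15,p0=[.506,.0076,.178],R0=Rg(-2.48))
```

```text
1 [0.0, -0.0, -0.48] [-0.0, 0.0, 0.0]
2 [0.0, -0.0, -0.48] 
3 [0.0, -0.0, -0.48] 
4 [0.0, -0.0, -0.48] 
5 [0.0, -0.0, -0.48] 

1 [0.03, 0.69, 0.0] [0.0, 0.0, -0.181]
2 [-0.04, 0.68, 0.0] 
3 [-0.1, 0.68, 0.0] 
4 [-0.15, 0.67, 0.0] 
5 [-0.22, 0.65, 0.0] 
6 [-0.28, 0.63, 0.0] 
7 [-0.33, 0.6, 0.0] 
8 [-0.38, 0.57, 0.0] 
9 [-0.44, 0.53, 0.0] 
10 [-0.48, 0.49, 0.0] 
11 [-0.52, 0.44, 0.0] 
12 [-0.56, 0.4, 0.0] 
13 [-0.59, 0.34, 0.0] 
14 [-0.63, 0.29, 0.0] 
15 [-0.64, 0.23, 0.0]
```

Emit:
{"op": "apply_moves", "data": {
  "deltas": [
    {"dp": [0,0,-0.2],"rotation": [0,0,0],"jaw": 1},
    {"dp": [0,0,-0.4],"rotation": [0,0,0],"jaw": 1},
    {"dp": [0,0,-0.6],"rotation": [0,0,0],"jaw": 1},
    {"dp": [0,0,-0.6],"rotation": [0,0,0],"jaw": 1},
    {"dp": [0,0,-0.4],"rotation": [0,0,0],"jaw": 1},
    {"dp": [0.03,0.49,-0.2],"rotation": [0,0,-0.181],"jaw": 1},
    {"dp": [-0.04,0.68,0],"rotation": [0,0,-0.181],"jaw": 1},
    {"dp": [-0.1,0.68,0],"rotation": [0,0,-0.181],"jaw": 1},
    {"dp": [-0.15,0.67,0],"rotation": [0,0,-0.181],"jaw": 1},
    {"dp": [-0.22,0.65,0],"rotation": [0,0,-0.181],"jaw": 1}
  ]
}}

```text
time_s: 6.5
tool_pos: [0.5053, -0.155, 0.1783]
tcp_rot: [0.979, 0.205, -0.0, -0.0]
ft_force: [-0.2, 0.4, -1.3]
finger_gap: 0.0211
grip_force: 60.0
```

Emit:
{"op": "apply_moves", "data": {
  "deltas": [
    {"dp": [-0.28,0.63,0],"rotation": [0,0,-0.181],"jaw": 1},
    {"dp": [-0.33,0.6,0],"rotation": [0,0,-0.181],"jaw": 1},
    {"dp": [-0.38,0.57,0],"rotation": [0,0,-0.181],"jaw": 1},
    {"dp": [-0.44,0.53,0],"rotation": [0,0,-0.181],"jaw": 1},
    {"dp": [-0.48,0.49,0],"rotation": [0,0,-0.181],"jaw": 1},
    {"dp": [-0.52,0.44,0],"rotation": [0,0,-0.181],"jaw": 1},
    {"dp": [-0.56,0.4,0],"rotation": [0,0,-0.181],"jaw": 1},
    {"dp": [-0.59,0.34,0],"rotation": [0,0,-0.181],"jaw": 1},
    {"dp": [-0.5,0.25,0],"rotation": [0,0,-0.181],"jaw": 1},
    {"dp": [-0.3,0.1,0],"rotation": [0,0,-0.181],"jaw": 1}
  ]
}}

```text
time_s: 7.75
tool_pos: [0.5039, -0.4738, 0.1781]
tcp_rot: [0.791, 0.611, -0.001, 0.0]
ft_force: [0.3, -0.1, -2.0]
finger_gap: 0.0211
grip_force: 60.0
```

Run:
```python
from h import *
s=st()
plan([.5037,-.507,.108],75.5,8)
```

```text
t 7.75 [ 0.5039 -0.4738  0.1781] yaw 75.37 tilt x -0.09 y -0.04 F [ 0.3202 -0.0727 -1.9608] gap 0.0211 grip 60.0 q7 0.67
1 [-0.08, 0.02, 0.18] [-0.0, 0.0, -0.001]
2 [-0.08, 0.02, 0.17] 
3 [-0.08, 0.02, 0.18] 
4 [-0.08, 0.02, 0.17] 
5 [-0.08, 0.02, 0.18] 
6 [-0.08, 0.02, 0.17] 
7 [-0.08, 0.02, 0.18] 
8 [-0.08, 0.02, 0.17]
```

Emit:
{"op": "apply_moves", "data": {
  "deltas": [
    {"dp": [-0.2,0.05,0.05],"rotation": [0,0,0],"jaw": 1},
    {"dp": [-0.25,0.06,0.15],"rotation": [0,0,0],"jaw": 1},
    {"dp": [-0.19,0.05,0.25],"rotation": [0,0,0],"jaw": 1},
    {"dp": [0,0,0.3],"rotation": [0,0,0],"jaw": 1},
    {"dp": [0,0,0.3],"rotation": [0,0,0],"jaw": 1},
    {"dp": [0,0,0.2],"rotation": [0,0,0],"jaw": 1},
    {"dp": [0,0,0.1],"rotation": [0,0,0],"jaw": 1},
    {"dp": [0,0,0.05],"rotation": [0,0,0],"jaw": 1},
    {"dp": [0,0,0],"rotation": [0,0,0],"jaw": 1},
    {"dp": [0,0,0],"rotation": [0,0,0],"jaw": 1}
  ]
}}

```text
time_s: 9.0
tool_pos: [0.5047, -0.5052, 0.1086]
tcp_rot: [0.792, 0.611, 0.0, 0.0]
ft_force: [-0.1, 0.6, -1.6]
finger_gap: 0.0212
grip_force: 60.0
```

Run:
```python
from h import *
s=st()
w=cams.capture("wrist");cv2.imwrite("pics/w2.png",w)
```

```text
t 9.00 [ 0.5047 -0.5052  0.1086] yaw 75.30 tilt x -0.02 y 0.05 F [-0.0881  0.554  -1.6292] gap 0.0212 grip 60.0 q7 0.73
```

View pics/w2.png

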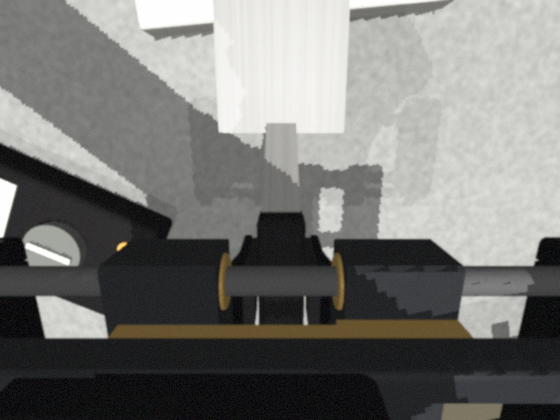

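Emit:
{"op": "apply_moves", "data": {
  "deltas": [
    {"dp": [0,0,0.1],"rotation": [0,0,0],"jaw": 1},
    {"dp": [0,0,0.1],"rotation": [0,0,0],"jaw": 1},
    {"dp": [0,0,0.08],"rotation": [0,0,0],"jaw": 1},
    {"dp": [0,0,0.05],"rotation": [0,0,0],"jaw": 1},
    {"dp": [0,0,0.03],"rotation": [0,0,0],"jaw": 1},
    {"dp": [0,0,0.03],"rotation": [0,0,0],"jaw": 1},
    {"dp": [0,0,0.03],"rotation": [0,0,0],"jaw": 1},
    {"dp": [0,0,0.02],"rotation": [0,0,0],"jaw": 1},
    {"dp": [0,0,0],"rotation": [0,0,0],"jaw": 1},
    {"dp": [0,0,0],"rotation": [0,0,0],"jaw": 1}
  ]
}}

```text
time_s: 10.3
tool_pos: [0.5045, -0.5051, 0.0862]
tcp_rot: [0.792, 0.611, 0.0, 0.0]
ft_force: [-0.5, -1.3, -1.3]
finger_gap: 0.0216
grip_force: 60.0
```

Run:
```python
from h import *
s=st();print(s["ft_torque"])
```

```text
t 10.30 [ 0.5045 -0.5051  0.0862] yaw 75.30 tilt x -0.01 y 0.01 F [-0.4877 -1.3275 -1.3392] gap 0.0216 grip 60.0 q7 0.74
[-0.2644  0.0804  0.0393]
```

Emit:
{"op": "apply_moves", "data": {
  "deltas": [
    {"dp": [0,0,0.01],"rotation": [0,0,0],"jaw": 1},
    {"dp": [0,0,0.01],"rotation": [0,0,0],"jaw": 1},
    {"dp": [0,0,0.01],"rotation": [0,0,0],"jaw": 1},
    {"dp": [0,0,0.01],"rotation": [0,0,0],"jaw": 1},
    {"dp": [0,0,0.01],"rotation": [0,0,0],"jaw": 1},
    {"dp": [0,0,0],"rotation": [0,0,0],"jaw": 1},
    {"dp": [0,0,0],"rotation": [0,0,0],"jaw": 1},
    {"dp": [0,0,0],"rotation": [0,0,0],"jaw": 1},
    {"dp": [0,0,0],"rotation": [0,0,0],"jaw": 1},
    {"dp": [0,0,0],"rotation": [0,0,0],"jaw": 1}
  ]
}}

```text
time_s: 11.55
tool_pos: [0.5045, -0.5051, 0.0836]
tcp_rot: [0.792, 0.611, -0.0, 0.0]
ft_force: [-0.3, -4.0, 4.4]
finger_gap: 0.0216
grip_force: 60.0
```

Run:
```python
from h import *
s=st();print(s["ft_torque"])
```

```text
t 11.55 [ 0.5045 -0.5051  0.0836] yaw 75.30 tilt x -0.01 y 0.01 F [-0.339  -3.9976  4.3687] gap 0.0216 grip 60.0 q7 0.74
[-0.3848  0.1901 -0.0479]
```

Run:
```python
from h import *
sc=cams.capture("scene");t=cams.capture("top");cv2.imwrite("pics/scene2.png",sc);cv2.imwrite("pics/top2.png",t)
a=cv2.resize(sc[150:250,165:265],(400,400),interpolation=cv2.INTER_CUBIC);b=cv2.resize(t[165:265,325:425],(400,400),interpolation=cv2.INTER_CUBIC)
cv2.imwrite("pics/c3.png",np.hstack([a,b]))
```

```text
(no output)
```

View pics/c3.png

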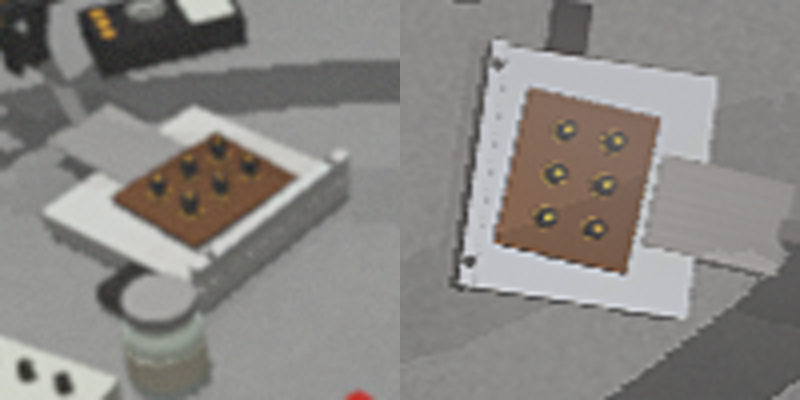

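Run:
```python
from h import *
T=cam("top");brown=lambda a:(a[...,2]-a[...,0]>25)
for f in("top1","top2"):
    t=cv2.imread(f"pics/{f}.png");ct=big(roi(t,335,175,410,245,brown))[0];print(f,rect(T,ct,.036))
print(t[215,375:425].min(1))
print(t[218,488//4+325-100:1+300].shape)
# blade: grey between 140 and 172 right of panel
m=roi(t,380,195,428,240,lambda a:(a.min(2)>138)&(a.min(2)<174)&(a.max(2)-a.min(2)<12))
c=big(m)[0];print(rect(T,c,.0275),cv2.boundingRect(c))
S=cam("scene")
for f in("scene1","scene2"):
    t=cv2.imread(f"pics/{f}.png");ct=big(roi(t,180,170,260,230,brown))[0];print(f,rect(S,ct,.036))
```

```text
top1 [ 564.384  -272.1711  108.6676  129.2513   75.5091]
top2 [ 564.5298 -272.1787  108.6714  129.1832   75.5942]
[ 84  84  84  85  84  83  85  86  85  75 155 193 148 138 151 150 151 149
 149 147 146 148 149 150 151 149 150 149 147 148 146 144 146 145 145 145
 146 145 145 146 148 146 145 142 144 143 143 141 132 128]
(0, 3)
[ 530.6196 -384.0139  129.0969  122.8547   48.1748] (385, 195, 38, 45)
scene1 [ 562.2078 -275.4468  108.0031  128.8637   75.5746]
scene2 [ 562.5532 -275.229   109.5796  128.5619   75.7465]
```

Run:
```python
from h import *
T=cam("top");print(onz(T,[[386.8,215]],.0275),onz(T,[[385,215]],.036),onz(T,[[423,215]],.0275))
s=st();u=np.array([np.cos(np.radians(75.3)),np.sin(np.radians(75.3))])
print("edge",s["tool_pos"][:2]+u*.173, "blade c",s["tool_pos"][:2]+u*.118)
# blade side edges: rows per column
t=cv2.imread("pics/top2.png").min(2).astype(int)
for c in(392,397,402,416,420):print(c,t[195:240,c])
```

```text
[[ 0.5463 -0.3317  0.0275]] [[ 0.5461 -0.3239  0.036 ]] [[ 0.5441 -0.4492  0.0275]]
t 11.65 [ 0.5046 -0.5051  0.0836] yaw 75.30 tilt x -0.01 y 0.02 F [-0.375  -4.2105  3.9167] gap 0.0215 grip 60.0 q7 0.74
edge [ 0.5485 -0.3377] blade c [ 0.5345 -0.3909]
392 [187 186 186 186 187 187 186 188 182 150 147 148 149 150 150 149 149 149
 150 146 149 150 149 148 150 149 147 148 151 148 147 148 124 193 191 190
 189 189 189 190 190 190 190 190 191]
397 [187 187 186 186 186 187 186 186 188 190 146 146 149 150 149 148 149 148
 148 150 149 147 151 147 146 147 148 145 147 150 148 145 147 139 196 196
 196 195 196 185 183 181 150 155 143]
402 [193 194 182 177 176 148 152 150 153 154 143 141 147 148 148 147 145 149
 146 146 149 147 144 148 145 145 146 147 142 145 146 146 142 160 162 107
 108 143 143 136 140 140 139 142 136]
416 [128 129 131 131 131 128 128 129 129 128 127 127 127 125 136 144 145 145
 145 143 146 144 144 143 145 143 144 143 144 144 142 141 141 140 147 152
 153 157 143 108  89  91  90  89  89]
420 [128 136 130 128 128 126 126 128 128 131 132 128 130 130 130 134 143 143
 142 143 143 145 144 144 140 123 122 118 118 115 105 114 137 137 134 133
 105  85  86  90  91  91  90  90  90]
```

Run:
```python
from h import *
T=cam("top");b=onz(T,[[392.5,216.2],[397.5,217.3],[416.5,221.7]],.0275)[:,:2]*1000
c=np.array([564.5,-272.2]);a=np.radians(75.5);uy=np.array([np.cos(a),np.sin(a)]);ux=np.array([uy[1],-uy[0]])
print(b,(b-c)@ux,(b-c)@uy)
```

```text
[[ 542.0668 -350.1025]
 [ 538.1775 -366.2007]
 [ 522.7033 -427.265 ]] [-2.2134 -1.9482 -1.6402] [ -81.038   -97.5972 -160.5909]
```

Emit:
{"op": "apply_moves", "data": {
  "deltas": [
    {"dp": [0,0,-0.02],"rotation": [0,0,0],"jaw": 1},
    {"dp": [0,0,-0.01],"rotation": [0,0,0],"jaw": 1},
    {"dp": [0.08,0,0],"rotation": [0,0,0],"jaw": 1},
    {"dp": [0.12,0,0],"rotation": [0,0,0],"jaw": 1},
    {"dp": [0.16,0,0],"rotation": [0,0,0],"jaw": 1},
    {"dp": [0.16,0,0],"rotation": [0,0,0],"jaw": 1},
    {"dp": [0.16,0,0],"rotation": [0,0,0],"jaw": 1},
    {"dp": [0.12,0,0],"rotation": [0,0,0],"jaw": 1},
    {"dp": [0,0,0],"rotation": [0,0,0],"jaw": 1},
    {"dp": [0,0,0],"rotation": [0,0,0],"jaw": 1}
  ]
}}

```text
time_s: 12.9
tool_pos: [0.5152, -0.4652, 0.0847]
tcp_rot: [0.792, 0.611, 0.001, -0.001]
ft_force: [0.6, 0.1, 3.4]
finger_gap: 0.0212
grip_force: 60.0
```

```bash
cat > chk.py <<'E'
from h import *
import sys
s=st();print(s["ft_torque"])
T=cam("top");S=cam("scene");brown=lambda a:(a[...,2]-a[...,0]>25)
t=cams.capture("top");ct=big(roi(t,335,175,410,245,brown))[0];print(rect(T,ct,.036))
t=cams.capture("scene");ct=big(roi(t,180,160,260,230,brown))[0];print(rect(S,ct,.036))
E
python3 chk.py
```

```text
t 12.90 [ 0.5152 -0.4652  0.0847] yaw 75.33 tilt x 0.11 y -0.01 F [0.5593 0.1195 3.417 ] gap 0.0212 grip 60.0 q7 0.69
[ 0.1482 -0.1292  0.0072]
[ 564.5298 -272.1787  108.6714  129.1832   75.5942]
[ 562.7101 -275.1913  109.4425  128.3794   75.5815]
```

Emit:
{"op": "apply_moves", "data": {
  "deltas": [
    {"dp": [0.08,0,-0.01],"rotation": [0,0,0],"jaw": 1},
    {"dp": [0.16,0,0],"rotation": [0,0,0],"jaw": 1},
    {"dp": [0.2,0,0],"rotation": [0,0,0],"jaw": 1},
    {"dp": [0.24,0,0],"rotation": [0,0,0],"jaw": 1},
    {"dp": [0.24,0,0],"rotation": [0,0,0],"jaw": 1},
    {"dp": [0.2,0,0],"rotation": [0,0,0],"jaw": 1},
    {"dp": [0.16,0,0],"rotation": [0,0,0],"jaw": 1},
    {"dp": [0.12,0,0],"rotation": [0,0,0],"jaw": 1},
    {"dp": [0.04,0,0],"rotation": [0,0,0],"jaw": 1},
    {"dp": [0,0,0],"rotation": [0,0,0],"jaw": 1}
  ]
}}

```text
time_s: 14.25
tool_pos: [0.5334, -0.3958, 0.0857]
tcp_rot: [0.791, 0.611, 0.0, 0.0]
ft_force: [-0.1, -3.5, 4.7]
finger_gap: 0.0211
grip_force: 60.0
```

```bash
python3 chk.py
```

```text
t 14.25 [ 0.5334 -0.3958  0.0857] yaw 75.36 tilt x 0.01 y 0.03 F [-0.1326 -3.5134  4.656 ] gap 0.0211 grip 60.0 q7 0.60
[-0.6884  0.1755 -0.0178]
[ 564.5685 -272.2613  108.5307  129.6496   75.5942]
[ 562.345  -276.3285  112.3953  127.6324   75.2355]
```

Emit:
{"op": "apply_moves", "data": {
  "deltas": [
    {"dp": [0,0,-0.02],"rotation": [0,0,0],"jaw": 1},
    {"dp": [0,0,-0.02],"rotation": [0,0,0],"jaw": 1},
    {"dp": [0,0,-0.02],"rotation": [0,0,0],"jaw": 1},
    {"dp": [0,0,-0.02],"rotation": [0,0,0],"jaw": 1},
    {"dp": [0,0,-0.04],"rotation": [0,0,0],"jaw": 1},
    {"dp": [0,0,-0.06],"rotation": [0,0,0],"jaw": 1},
    {"dp": [0,0,-0.08],"rotation": [0,0,0],"jaw": 1},
    {"dp": [0,0,-0.08],"rotation": [0,0,0],"jaw": 1},
    {"dp": [0,0,-0.06],"rotation": [0,0,0],"jaw": 1},
    {"dp": [0,0,0],"rotation": [0,0,0],"jaw": 1}
  ]
}}

```text
time_s: 15.6
tool_pos: [0.5331, -0.3967, 0.1059]
tcp_rot: [0.792, 0.611, 0.0, 0.0]
ft_force: [0.5, -1.1, -3.1]
finger_gap: 0.0214
grip_force: 60.0
```

```bash
python3 chk.py
python3 - <<'E'
from h import *
a=cams.capture("scene");b=cams.capture("wrist")
cv2.imwrite("pics/c4.png",np.hstack([cv2.resize(a[140:245,160:265],(400,400),interpolation=cv2.INTER_CUBIC),cv2.resize(b,(400,300))[[*range(300)]+[0]*100]]))
E
```

```text
t 15.60 [ 0.5331 -0.3967  0.1059] yaw 75.31 tilt x -0.01 y 0.03 F [ 0.4875 -1.1382 -3.136 ] gap 0.0214 grip 60.0 q7 0.59
[-0.4446  0.1111 -0.0189]
[ 565.9476 -276.3806  110.3501  130.6793   75.6135]
[ 546.3533 -288.8358  113.6846  132.3348   76.2367]
```

View pics/c4.png

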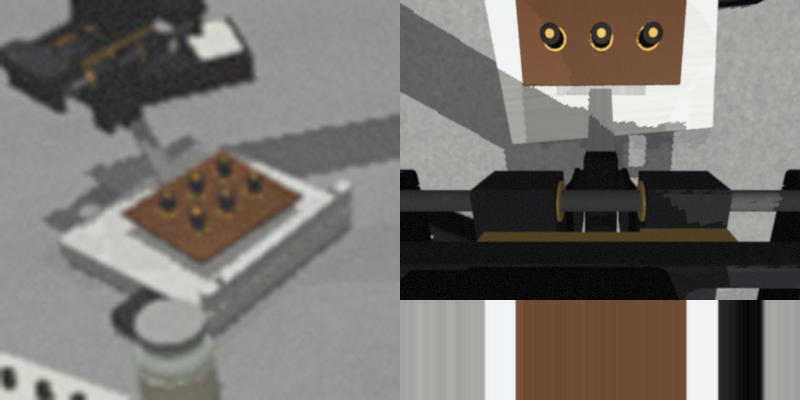

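```bash
cat > lev.py <<'E'
from h import *
def corners(im,box):
    c=big(roi(im,*box,lambda a:(a[...,2]-a[...,0]>25)))[0]
    p=c[:,0,:].astype(float);(cx,cy),_,_=cv2.minAreaRect(c)
    # fit four sides: split contour at approxPoly corners
    for e in np.linspace(2,10,17):
        q=cv2.approxPolyDP(c,e,True)[:,0,:].astype(float)
        if len(q)==4:break
    L=[]
    for i in range(4):
        a,b=q[i],q[(i+1)%4];d=(b-a)/np.linalg.norm(b-a);n=np.array([-d[1],d[0]])
        t=(p-a)@d;k=(abs((p-a)@n)<2.5)&(t>4)&(t<np.linalg.norm(b-a)-4)
        vx,vy,x,y=cv2.fitLine(p[k].astype(np.float32),cv2.DIST_HUBER,0,.01,.01).ravel();L.append((vx,vy,x,y))
    out=[]
    for i in range(4):
        a,b=L[i-1],L[i];t=np.linalg.solve([[a[0],-b[0]],[a[1],-b[1]]],[b[2]-a[2],b[3]-a[3]])
        out.append([a[2]+a[0]*t[0],a[3]+a[1]*t[0]])
    return np.array(out)
def quad(sc,t,bs,bt):
    S,T=cam("scene"),cam("top");a=corners(sc,bs);b=corners(t,bt)
    A=onz(S,a,.04)[:,:2];B=onz(T,b,.04)[:,:2]
    A=A-A.mean(0);Bc=B-B.mean(0)
    o=[two(S,a[np.argmin(np.linalg.norm(A-Bc[i],axis=1))],T,b[i]) for i in range(4)]
    o=np.array(sorted(o,key=lambda v:np.arctan2(*(v[1::-1]-np.mean(o,axis=0)[1::-1]))));return o*1000
E
python3 - <<'E'
from lev import *
bs=(170,140,270,240);bt=(335,165,415,250)
print(quad(cv2.imread("pics/scene1.png"),cv2.imread("pics/top1.png"),bs,bt))
st();print(quad(cams.capture("scene"),cams.capture("top"),bs,bt))
E
```

```text
[[ 490.6657 -307.1772   38.6024]
 [ 611.3617 -338.624    37.368 ]
 [ 639.4643 -236.8634   39.3573]
 [ 517.2794 -207.7754   36.0775]]
t 15.80 [ 0.5328 -0.3965  0.1053] yaw 75.31 tilt x 0.01 y -0.02 F [ 0.7554 -0.5428 -2.8956] gap 0.0217 grip 60.0 q7 0.59
[[ 491.4386 -309.0959   56.3235]
 [ 612.7528 -339.0539   52.4962]
 [ 639.1014 -238.0507   50.9864]
 [ 517.5487 -208.4635   49.8774]]
```

Emit:
{"op": "apply_moves", "data": {
  "deltas": [
    {"dp": [0,0,-0.1],"rotation": [0,0.01,0],"jaw": 1},
    {"dp": [0,0,-0.2],"rotation": [0,0.02,0],"jaw": 1},
    {"dp": [0,0,-0.3],"rotation": [0,0.02,0],"jaw": 1},
    {"dp": [0,0,-0.35],"rotation": [0,0,0],"jaw": 1},
    {"dp": [0,0,-0.35],"rotation": [0,0,0],"jaw": 1},
    {"dp": [0,0,-0.3],"rotation": [0,0,0],"jaw": 1},
    {"dp": [0,0,-0.2],"rotation": [0,0,0],"jaw": 1},
    {"dp": [0,0,-0.1],"rotation": [0,0,0],"jaw": 1},
    {"dp": [0,0,0],"rotation": [0,0,0],"jaw": 1},
    {"dp": [0,0,0],"rotation": [0,0,0],"jaw": 1}
  ]
}}

```text
time_s: 17.15
tool_pos: [0.5321, -0.3981, 0.1997]
tcp_rot: [0.792, 0.611, 0.01, -0.008]
ft_force: [0.6, 0.0, -3.6]
finger_gap: 0.0211
grip_force: 60.0
```

Run:
```python
from lev import *
bs=(150,100,290,240);bt=(325,165,425,260)
s=st();q=quad(cams.capture("scene"),cams.capture("top"),bs,bt);print(q,q.mean(0),s["ft_torque"])
# carry plan with ramp, rotate 18.7 deg
p0=s["tool_pos"];d=np.array([.5852,.1789])-p0[:2];prof=np.array([1,2,3,4,5,6,7]+[7.5]*8+[7,6,5,4,3,2,1]);prof=prof/prof.sum();yw=94-75.35
Rc=R.from_quat(s["tcp_rot"]);q=p0.copy();f=0
for i,k in enumerate(prof):
    f+=k;u=np.round(Rc.inv().apply(np.r_[p0[:2]+d*f-q[:2],0])/.05,2);u[2]=0;w=-round(np.radians(yw)*k/.5,3);q=q+Rc.apply(u*.05);q[2]=p0[2];Rc=Rc*R.from_rotvec([0,0,w*.5]);print(i+1,u[:2].tolist(),w)
print(q)
```

```text
t 17.15 [ 0.5321 -0.3981  0.1997] yaw 75.31 tilt x 1.46 y -0.08 F [ 0.5848  0.0245 -3.5943] gap 0.0211 grip 60.0 q7 0.57
[[ 490.7901 -310.2937  150.3864]
 [ 612.4677 -339.974   150.8495]
 [ 638.9366 -238.9653  149.6261]
 [ 517.0596 -207.8236  150.0458]] [ 564.8135 -274.2642  150.2269] [-0.4872  0.1446  0.0168]
1 [0.1, -0.02] -0.006
2 [0.2, -0.03] -0.011
3 [0.29, -0.05] -0.017
4 [0.4, -0.05] -0.022
5 [0.49, -0.07] -0.028
6 [0.6, -0.08] -0.034
7 [0.69, -0.07] -0.039
8 [0.75, -0.06] -0.042
9 [0.75, -0.05] -0.042
10 [0.75, -0.04] -0.042
11 [0.75, -0.01] -0.042
12 [0.74, -0.0] -0.042
13 [0.75, 0.01] -0.042
14 [0.75, 0.03] -0.042
15 [0.75, 0.05] -0.042
16 [0.7, 0.05] -0.039
17 [0.6, 0.06] -0.034
18 [0.49, 0.06] -0.028
19 [0.4, 0.05] -0.022
20 [0.29, 0.05] -0.017
21 [0.2, 0.03] -0.011
22 [0.1, 0.01] -0.006
[0.585  0.1789 0.1997]
```

Emit:
{"op": "apply_moves", "data": {
  "deltas": [
    {"dp": [0.1,-0.02,0],"rotation": [0,0,-0.006],"jaw": 1},
    {"dp": [0.2,-0.03,0],"rotation": [0,0,-0.011],"jaw": 1},
    {"dp": [0.29,-0.05,0],"rotation": [0,0,-0.017],"jaw": 1},
    {"dp": [0.4,-0.05,0],"rotation": [0,0,-0.022],"jaw": 1},
    {"dp": [0.49,-0.07,0],"rotation": [0,0,-0.028],"jaw": 1},
    {"dp": [0.6,-0.08,0],"rotation": [0,0,-0.034],"jaw": 1},
    {"dp": [0.69,-0.07,0],"rotation": [0,0,-0.039],"jaw": 1},
    {"dp": [0.75,-0.06,0],"rotation": [0,0,-0.042],"jaw": 1},
    {"dp": [0.75,-0.05,0],"rotation": [0,0,-0.042],"jaw": 1},
    {"dp": [0.75,-0.04,0],"rotation": [0,0,-0.042],"jaw": 1}
  ]
}}

```text
time_s: 18.5
tool_pos: [0.5551, -0.1439, 0.2069]
tcp_rot: [0.746, 0.666, 0.011, -0.007]
ft_force: [0.1, 0.3, -2.9]
finger_gap: 0.0217
grip_force: 60.0
```

Emit:
{"op": "apply_moves", "data": {
  "deltas": [
    {"dp": [0.75,-0.01,0],"rotation": [0,0,-0.042],"jaw": 1},
    {"dp": [0.74,0,0],"rotation": [0,0,-0.042],"jaw": 1},
    {"dp": [0.75,0.01,0],"rotation": [0,0,-0.042],"jaw": 1},
    {"dp": [0.75,0.03,0],"rotation": [0,0,-0.042],"jaw": 1},
    {"dp": [0.75,0.05,0],"rotation": [0,0,-0.042],"jaw": 1},
    {"dp": [0.7,0.05,0],"rotation": [0,0,-0.039],"jaw": 1},
    {"dp": [0.6,0.06,0],"rotation": [0,0,-0.034],"jaw": 1},
    {"dp": [0.49,0.06,0],"rotation": [0,0,-0.028],"jaw": 1},
    {"dp": [0.4,0.05,0],"rotation": [0,0,-0.022],"jaw": 1},
    {"dp": [0.29,0.05,0],"rotation": [0,0,-0.017],"jaw": 1}
  ]
}}

```text
time_s: 19.75
tool_pos: [0.5843, 0.1643, 0.2144]
tcp_rot: [0.685, 0.728, 0.011, -0.006]
ft_force: [-0.1, -0.5, -3.9]
finger_gap: 0.0212
grip_force: 60.0
```

Emit:
{"op": "apply_moves", "data": {
  "deltas": [
    {"dp": [0.2,0.03,0],"rotation": [0,0,-0.011],"jaw": 1},
    {"dp": [0.1,0.01,0],"rotation": [0,0,-0.006],"jaw": 1},
    {"dp": [0,0,0.1],"rotation": [0,0,0],"jaw": 1},
    {"dp": [0,0,0.2],"rotation": [0,0,0],"jaw": 1},
    {"dp": [0,0,0.25],"rotation": [0,0,0],"jaw": 1},
    {"dp": [0,0,0.25],"rotation": [0,0,0],"jaw": 1},
    {"dp": [0,0,0.15],"rotation": [0,0,0],"jaw": 1},
    {"dp": [0,0,0.05],"rotation": [0,0,0],"jaw": 1},
    {"dp": [0,0,0],"rotation": [0,0,0],"jaw": 1},
    {"dp": [0,0,0],"rotation": [0,0,0],"jaw": 1}
  ]
}}

```text
time_s: 21.0
tool_pos: [0.586, 0.1798, 0.1653]
tcp_rot: [0.682, 0.731, 0.011, -0.006]
ft_force: [0.2, -0.2, -3.6]
finger_gap: 0.0215
grip_force: 60.0
```

Run:
```python
from lev import *
s=st();a,b=cams.capture("scene"),cams.capture("top");cv2.imwrite("pics/scene5.png",a);cv2.imwrite("pics/top5.png",b)
T=cam("top");c=big(roi(b,150,160,250,245,lambda a:(a[...,2]-a[...,0]>25)))
for k in c[:3]:print(cv2.boundingRect(k),rect(T,k,.12))
c=big(roi(a,300,120,430,300,lambda a:(a[...,2]-a[...,0]>25)))
for k in c[:3]:print(cv2.boundingRect(k))
cv2.imwrite("pics/c5.png",np.hstack([cv2.resize(a[150:290,310:450],(400,400),interpolation=cv2.INTER_CUBIC),cv2.resize(b[140:260,140:260],(400,400),interpolation=cv2.INTER_CUBIC)]))
```

```text
t 21.00 [0.586  0.1798 0.1653] yaw 93.93 tilt x 1.38 y 0.51 F [ 0.1934 -0.1869 -3.634 ] gap 0.0215 grip 60.0 q7 -0.15
(165, 187, 25, 43) [576.1852 329.2297 129.1821  67.022    4.6051]
(353, 213, 56, 34)
(405, 202, 22, 16)
```

View pics/c5.png

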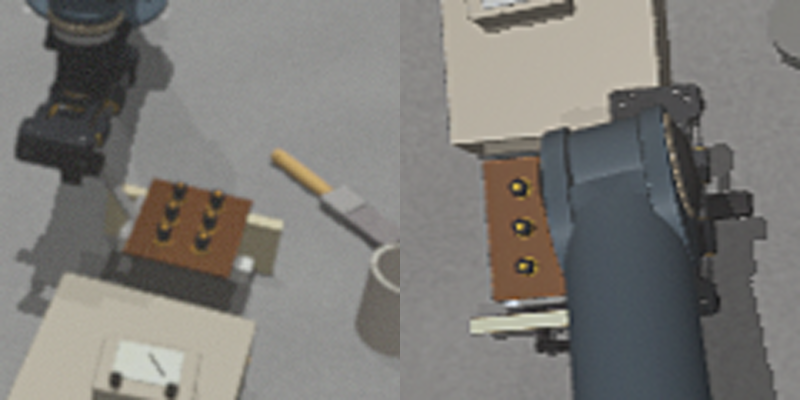

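Run:
```python
from lev import *
a=cv2.imread("pics/scene5.png");b=cv2.imread("pics/top5.png");S=cam("scene");T=cam("top")
q=corners(a,(345,205,402,250));print(q)
for z in(.112,.1156,.119):print(z,(onz(S,q,z)[:,:2]*1000).mean(0),(onz(S,q,z)[:,:2]*1000).round(1).tolist())
c=big(roi(b,150,160,250,245,lambda a:(a[...,2]-a[...,0]>25)))[0];p=c[:,0,:]
# top: left edge corners
i=p[np.argmin(p[:,0]+p[:,1])],p[np.argmin(p[:,0]-p[:,1])];print(i,onz(T,i,.1156)*1000)
```

```text
[[361.4444 217.1489]
 [352.9539 237.6469]
 [388.6057 246.4122]
 [397.7381 226.5847]]
0.112 [587.7933 308.2017] [[540.5, 249.9], [641.7, 257.3], [633.1, 362.5], [535.9, 363.2]]
0.1156 [591.9077 309.0217] [[544.8, 250.9], [645.6, 258.3], [637.0, 363.1], [540.2, 363.8]]
0.119 [595.7935 309.7962] [[548.8, 251.9], [649.3, 259.3], [640.7, 363.6], [544.3, 364.4]]
(array([165, 188], dtype=int32), array([168, 229], dtype=int32)) [[638.6387 366.0473 115.6   ]
 [512.6667 356.9322 115.6   ]]
```

Emit:
{"op": "apply_moves", "data": {
  "deltas": [
    {"dp": [-0.05,-0.01,0.05],"rotation": [0.005,0,0],"jaw": 1},
    {"dp": [-0.05,-0.01,0.1],"rotation": [0.005,0,0],"jaw": 1},
    {"dp": [-0.05,-0.01,0.2],"rotation": [0.005,0,0],"jaw": 1},
    {"dp": [0,0,0.25],"rotation": [0,0,0],"jaw": 1},
    {"dp": [0,0,0.25],"rotation": [0,0,0],"jaw": 1},
    {"dp": [0,0,0.2],"rotation": [0,0,0],"jaw": 1},
    {"dp": [0,0,0.1],"rotation": [0,0,0],"jaw": 1},
    {"dp": [0,0,0.05],"rotation": [0,0,0],"jaw": 1},
    {"dp": [0,0,0],"rotation": [0,0,0],"jaw": 1},
    {"dp": [0,0,0],"rotation": [0,0,0],"jaw": 1}
  ]
}}

```text
time_s: 22.35
tool_pos: [0.585, 0.1737, 0.1051]
tcp_rot: [0.682, 0.731, 0.009, -0.008]
ft_force: [-0.1, 0.5, -3.2]
finger_gap: 0.0215
grip_force: 60.0
```

Run:
```python
from lev import *
s=st();a,b=cams.capture("scene"),cams.capture("top");cv2.imwrite("pics/scene6.png",a);cv2.imwrite("pics/top6.png",b)
S=cam("scene");T=cam("top")
c=big(roi(b,150,160,250,245,lambda a:(a[...,2]-a[...,0]>25)))[0];p=c[:,0,:]
i=p[np.argmin(p[:,0]+p[:,1])],p[np.argmin(p[:,0]-p[:,1])];print(cv2.boundingRect(c),i,onz(T,i,.0556)*1000,rect(T,c,.0556))
c=big(roi(a,300,150,402,300,lambda a:(a[...,2]-a[...,0]>25)))[0];print(cv2.boundingRect(c))
q=corners(a,(300,150,402,300));print(q,onz(S,q,.0556)*1000)
cv2.imwrite("pics/c6.png",np.hstack([cv2.resize(a[150:290,310:450],(400,400),interpolation=cv2.INTER_CUBIC),cv2.resize(b[140:260,140:260],(400,400),interpolation=cv2.INTER_CUBIC)]))
```

```text
t 22.35 [0.585  0.1737 0.1051] yaw 93.93 tilt x 1.38 y 0.08 F [-0.0577  0.4533 -3.2079] gap 0.0215 grip 60.0 q7 -0.12
(172, 189, 24, 42) (array([172, 191], dtype=int32), array([176, 230], dtype=int32)) [[635.5214 361.1138  55.6   ]
 [510.0753 348.5028  55.6   ]] [575.1299 324.0602 129.5923  67.2579   4.6589]
(350, 225, 45, 34)
[[360.4523 225.2308]
 [350.1918 249.1962]
 [385.4569 258.2514]
 [392.8936 232.9956]] [[513.5601 243.5643  55.6   ]
 [633.7439 251.0452  55.6   ]
 [625.3573 358.6231  55.6   ]
 [505.2907 347.9985  55.6   ]]
```

Emit:
{"op": "apply_moves", "data": {
  "deltas": [
    {"dp": [-0.04,0,0.04],"rotation": [0,0,0],"jaw": 1},
    {"dp": [-0.02,0,0.06],"rotation": [0,0,0],"jaw": 1},
    {"dp": [0,0,0.06],"rotation": [0,0,0],"jaw": 1},
    {"dp": [0,0,0.04],"rotation": [0,0,0],"jaw": 1},
    {"dp": [0,0,0.03],"rotation": [0,0,0],"jaw": 1},
    {"dp": [0,0,0.03],"rotation": [0,0,0],"jaw": 1},
    {"dp": [0,0,0.03],"rotation": [0,0,0],"jaw": 1},
    {"dp": [0,0,0.03],"rotation": [0,0,0],"jaw": 1},
    {"dp": [0,0,0.03],"rotation": [0,0,0],"jaw": 1},
    {"dp": [0,0,0.03],"rotation": [0,0,0],"jaw": 1}
  ]
}}

```text
time_s: 23.7
tool_pos: [0.5851, 0.1713, 0.0857]
tcp_rot: [0.682, 0.731, 0.009, -0.008]
ft_force: [0.6, -0.2, -3.0]
finger_gap: 0.0215
grip_force: 60.0
```

```bash
cat > ck2.py <<'E'
from h import *
s=st();print(s["ft_torque"]);b=cams.capture("top");T=cam("top")
c=big(roi(b,150,160,250,245,lambda a:(a[...,2]-a[...,0]>25)))[0];print(cv2.boundingRect(c),rect(T,c,.041))
E
python3 ck2.py
```

```text
t 23.70 [0.5851 0.1713 0.0857] yaw 93.93 tilt x 1.38 y 0.06 F [ 0.6239 -0.2364 -2.9531] gap 0.0215 grip 60.0 q7 -0.10
[-0.3537  0.0229 -0.0576]
(175, 190, 24, 41) [575.192  319.171  129.5161  71.4967   4.2765]
```

Emit:
{"op": "apply_moves", "data": {
  "deltas": [
    {"dp": [0,0,0.02],"rotation": [0,0,0],"jaw": 1},
    {"dp": [0,0,0.02],"rotation": [0,0,0],"jaw": 1},
    {"dp": [0,0,0.02],"rotation": [0,0,0],"jaw": 1},
    {"dp": [0,0,0.02],"rotation": [0,0,0],"jaw": 1},
    {"dp": [0,0,0.02],"rotation": [0,0,0],"jaw": 1},
    {"dp": [0,0,0.02],"rotation": [0,0,0],"jaw": 1},
    {"dp": [0,0,0.02],"rotation": [0,0,0],"jaw": 1},
    {"dp": [0,0,0],"rotation": [0,0,0],"jaw": 1},
    {"dp": [0,0,0],"rotation": [0,0,0],"jaw": 1},
    {"dp": [0,0,0],"rotation": [0,0,0],"jaw": 1}
  ]
}}

```text
time_s: 25.0
tool_pos: [0.5849, 0.1712, 0.0786]
tcp_rot: [0.682, 0.731, 0.008, -0.009]
ft_force: [0.4, 0.4, -2.1]
finger_gap: 0.0216
grip_force: 60.0
```

```bash
python3 ck2.py
```

```text
t 25.00 [0.5849 0.1712 0.0786] yaw 93.93 tilt x 1.36 y 0.03 F [ 0.3674  0.4382 -2.0765] gap 0.0216 grip 60.0 q7 -0.10
[-0.2915  0.0143 -0.021 ]
(175, 190, 25, 41) [575.1594 317.5513 129.2095  74.7224   4.2765]
```

Run:
```python
from h import *
T=cam("top");print(onz(T,[[262,149]],.05),onz(T,[[294,164],[290,150],[298,150]],.01), onz(T,[[343,153]],.085),onz(T,[[130,265],[184,300]],.01),onz(T,[[193,240]],.045))
```

```text
[[0.7672 0.07   0.05  ]] [[ 0.7228 -0.0335  0.01  ]
 [ 0.7702 -0.0211  0.01  ]
 [ 0.7697 -0.0478  0.01  ]] [[ 0.742  -0.1871  0.085 ]] [[0.3986 0.5126 0.01  ]
 [0.2818 0.335  0.01  ]] [[0.4771 0.2966 0.045 ]]
```

Emit:
{"op": "apply_moves", "data": {
  "deltas": [
    {"dp": [-0.1,0,0],"rotation": [0,0,0],"jaw": 1},
    {"dp": [-0.2,0,0],"rotation": [0,0,0],"jaw": 1},
    {"dp": [-0.3,0,-0.01],"rotation": [0,0,0],"jaw": 1},
    {"dp": [-0.4,0,-0.01],"rotation": [0,0,0],"jaw": 1},
    {"dp": [-0.4,0,-0.01],"rotation": [0,0,0],"jaw": 1},
    {"dp": [-0.4,0,-0.01],"rotation": [0,0,0],"jaw": 1},
    {"dp": [-0.4,0,-0.01],"rotation": [0,0,0],"jaw": 1},
    {"dp": [-0.4,0,-0.01],"rotation": [0,0,0],"jaw": 1},
    {"dp": [-0.3,0,-0.01],"rotation": [0,0,0],"jaw": 1},
    {"dp": [-0.1,0,0],"rotation": [0,0,0],"jaw": 1}
  ]
}}

```text
time_s: 26.3
tool_pos: [0.5953, 0.0201, 0.0786]
tcp_rot: [0.683, 0.73, 0.008, -0.008]
ft_force: [-0.4, 0.1, -1.7]
finger_gap: 0.0216
grip_force: 60.0
```

```bash
python3 ck2.py
python3 - <<'E'
from h import *
b=cams.capture("top");a=cams.capture("scene");cv2.imwrite("pics/top7.png",b)
cv2.imwrite("pics/c7.png",np.hstack([cv2.resize(a[150:290,310:450],(400,400),interpolation=cv2.INTER_CUBIC),cv2.resize(b[120:270,150:300],(400,400),interpolation=cv2.INTER_CUBIC)]))
E
```

```text
t 26.30 [0.5953 0.0201 0.0786] yaw 93.84 tilt x 1.35 y 0.03 F [-0.445   0.135  -1.7179] gap 0.0216 grip 60.0 q7 0.15
[-0.3166  0.0607 -0.002 ]
(175, 188, 37, 43) [576.6844 299.2142 129.5161 111.5219   4.2765]
```

View pics/c7.png

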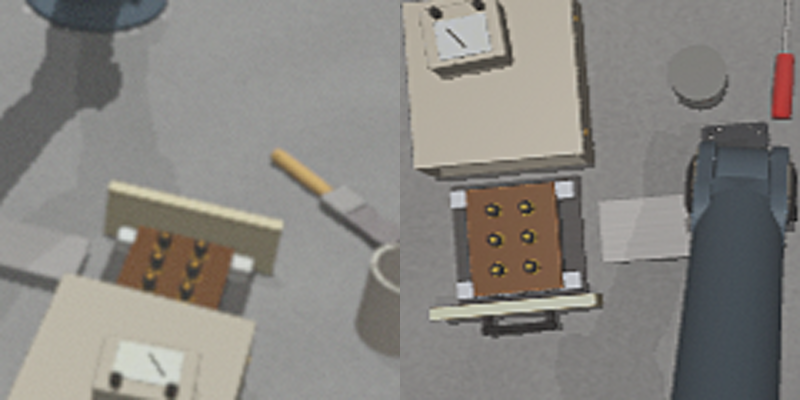

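Emit:
{"op": "apply_moves", "data": {
  "deltas": [
    {"dp": [-0.1,0,0],"rotation": [0,0,0],"jaw": 1},
    {"dp": [-0.3,0,0],"rotation": [0,0,0],"jaw": 1},
    {"dp": [-0.4,0,0.02],"rotation": [0,0,0],"jaw": 1},
    {"dp": [-0.3,0,0.06],"rotation": [0,0,0],"jaw": 1},
    {"dp": [-0.1,0,0.08],"rotation": [0,0,0],"jaw": 1},
    {"dp": [0,0,0.07],"rotation": [0,0,0],"jaw": 1},
    {"dp": [0,0,0.05],"rotation": [0,0,0],"jaw": 1},
    {"dp": [0,0,0.03],"rotation": [0,0,0],"jaw": 1},
    {"dp": [0,0,0.02],"rotation": [0,0,0],"jaw": 1},
    {"dp": [0,0,0],"rotation": [0,0,0],"jaw": 1}
  ]
}}

```text
time_s: 27.7
tool_pos: [0.5993, -0.0377, 0.0606]
tcp_rot: [0.682, 0.731, 0.008, -0.009]
ft_force: [-0.1, -0.3, -1.3]
finger_gap: 0.0214
grip_force: 60.0
```

```bash
python3 -c "
from h import *
s=st();print(s['ft_torque'])"
```

```text
t 27.70 [ 0.5993 -0.0377  0.0606] yaw 93.96 tilt x 1.36 y 0.03 F [-0.1396 -0.2502 -1.3329] gap 0.0214 grip 60.0 q7 0.26
[-0.328   0.0238 -0.0332]
```

Emit:
{"op": "apply_moves", "data": {
  "deltas": [
    {"dp": [0,0,0.01],"rotation": [0,0,0],"jaw": 1},
    {"dp": [0,0,0.01],"rotation": [0,0,0],"jaw": 1},
    {"dp": [0,0,0.01],"rotation": [0,0,0],"jaw": 1},
    {"dp": [0,0,0.01],"rotation": [0,0,0],"jaw": 1},
    {"dp": [0,0,0],"rotation": [0,0,0],"jaw": 1},
    {"dp": [0,0,0],"rotation": [0,0,0],"jaw": 0.6},
    {"dp": [0,0,0],"rotation": [0,0,0],"jaw": 0.5},
    {"dp": [0,0,0],"rotation": [0,0,0],"jaw": 0.3},
    {"dp": [0,0,0],"rotation": [0,0,0],"jaw": 0.3},
    {"dp": [0,0,0],"rotation": [0,0,0],"jaw": 0.3}
  ]
}}

```text
time_s: 28.95
tool_pos: [0.5993, -0.0379, 0.0586]
tcp_rot: [0.682, 0.731, 0.008, -0.009]
ft_force: [-0.4, -0.6, 0.0]
finger_gap: 0.0588
grip_force: 0.0
```

Run:
```python
from h import *
s=st()
p=s["tool_pos"]
# pull: bed(576.7,300.6) ; cabinet yaw 4.2; pull face at about -90-23-12?=-125
b=cams.capture("top");T=cam("top")
c=big(roi(b,165,235,220,252,lambda a:a.max(2)<85),20)
for k in c[:2]:print(cv2.boundingRect(k),rect(T,k,.051),onz(T,[[k[:,0,0].mean(),k[:,0,1].max()]],.051))
```

```text
t 28.95 [ 0.5993 -0.0379  0.0586] yaw 93.93 tilt x 1.36 y 0.03 F [-0.4448 -0.6287  0.0373] gap 0.0588 grip 0.0 q7 0.26
(168, 235, 52, 12) [473.4425 292.9875  26.5581 163.8821   3.8842] [[0.458  0.2929 0.051 ]]
```

Run:
```python
from h import *
plan([.425,.2894,.16],184.2,13,p0=[.5993,-.0379,.1586],dec=2)
```

```text
1 [0.52, -0.23, 0.01] [0.003, -0.003, -0.242]
2 [0.55, -0.17, 0.01] 
3 [0.56, -0.1, 0.01] 
4 [0.57, -0.04, 0.01] 
5 [0.57, 0.04, 0.0] 
6 [0.56, 0.1, 0.01] 
7 [0.54, 0.17, 0.01] 
8 [0.52, 0.24, 0.0] 
9 [0.49, 0.3, 0.0] 
10 [0.44, 0.35, 0.01] 
11 [0.41, 0.41, -0.0] 
12 [0.35, 0.45, -0.0] 
13 [0.29, 0.49, -0.01]
```

Emit:
{"op": "apply_moves", "data": {
  "deltas": [
    {"dp": [0,0,-0.2],"rotation": [0,0,0],"jaw": 0.3},
    {"dp": [0,0,-0.45],"rotation": [0,0,0],"jaw": 0.3},
    {"dp": [0,0,-0.5],"rotation": [0,0,0],"jaw": 0.3},
    {"dp": [0,0,-0.5],"rotation": [0,0,0],"jaw": 1},
    {"dp": [0,0,-0.35],"rotation": [0,0,0],"jaw": 1},
    {"dp": [0.52,-0.23,0.01],"rotation": [0.003,-0.003,-0.242],"jaw": 1},
    {"dp": [0.55,-0.17,0.01],"rotation": [0.003,-0.003,-0.242],"jaw": 1},
    {"dp": [0.56,-0.1,0.01],"rotation": [0.003,-0.003,-0.242],"jaw": 1},
    {"dp": [0.57,-0.04,0.01],"rotation": [0.003,-0.003,-0.242],"jaw": 1},
    {"dp": [0.57,0.04,0],"rotation": [0.003,-0.003,-0.242],"jaw": 1}
  ]
}}

```text
time_s: 30.25
tool_pos: [0.5317, 0.0865, 0.1596]
tcp_rot: [0.432, 0.902, 0.005, -0.005]
ft_force: [0.8, 0.2, -0.4]
finger_gap: 0.0024
grip_force: 0.0
```

Emit:
{"op": "apply_moves", "data": {
  "deltas": [
    {"dp": [0.56,0.1,0.01],"rotation": [0.003,-0.003,-0.242],"jaw": 1},
    {"dp": [0.54,0.17,0.01],"rotation": [0.003,-0.003,-0.242],"jaw": 1},
    {"dp": [0.52,0.24,0],"rotation": [0.003,-0.003,-0.242],"jaw": 1},
    {"dp": [0.49,0.3,0],"rotation": [0.003,-0.003,-0.242],"jaw": 1},
    {"dp": [0.44,0.35,0],"rotation": [0.003,-0.003,-0.242],"jaw": 1},
    {"dp": [0.41,0.41,0],"rotation": [0.003,-0.003,-0.242],"jaw": 1},
    {"dp": [0.35,0.45,0],"rotation": [0.003,-0.003,-0.242],"jaw": 1},
    {"dp": [0.2,0.3,0],"rotation": [0.003,-0.003,-0.242],"jaw": 1},
    {"dp": [0,0,0],"rotation": [0,0,0],"jaw": 1},
    {"dp": [0,0,0],"rotation": [0,0,0],"jaw": 1}
  ]
}}

```text
time_s: 31.5
tool_pos: [0.4297, 0.2765, 0.1602]
tcp_rot: [-0.034, 0.999, -0.001, 0.0]
ft_force: [-0.0, -1.1, 0.7]
finger_gap: 0.0005
grip_force: 0.0
```

Run:
```python
from h import *
s=st();plan([.425,.2894,.054],184.2,8)
b=cams.capture("top");T=cam("top")
c=big(roi(b,262,170,330,260,lambda a:(a.max(2)<85)),20)
for k in c[:2]:print("handle",cv2.boundingRect(k),rect(T,k,.068))
k=big(roi(b,225,170,300,235,lambda a:a.min(2)>142))[0];print("blade",rect(T,k,.002))
```

```text
t 31.50 [0.4297 0.2765 0.1602] yaw -176.11 tilt x -0.04 y -0.10 F [-0.0416 -1.0736  0.6661] gap 0.0005 grip 0.0 q7 0.91
1 [0.01, 0.03, 0.27] [-0.0, 0.0, -0.001]
2 [0.01, 0.04, 0.26] 
3 [0.01, 0.03, 0.27] 
4 [0.01, 0.03, 0.26] 
5 [0.01, 0.04, 0.27] 
6 [0.01, 0.03, 0.26] 
7 [0.01, 0.03, 0.27] 
8 [0.01, 0.04, 0.26] 
handle (287, 195, 30, 10) [599.5215 -53.8875  24.0432  94.0614   3.6661]
blade [591.5695  82.6031  76.9739 111.9044   3.8659]
```

Emit:
{"op": "apply_moves", "data": {
  "deltas": [
    {"dp": [0.02,0.06,0.2],"rotation": [0,0,0],"jaw": 1},
    {"dp": [0.02,0.06,0.35],"rotation": [0,0,0],"jaw": 1},
    {"dp": [0.02,0.06,0.4],"rotation": [0,0,0],"jaw": 1},
    {"dp": [0.02,0.06,0.4],"rotation": [0,0,0],"jaw": 1},
    {"dp": [0,0.02,0.35],"rotation": [0,0,0],"jaw": 1},
    {"dp": [0,0,0.25],"rotation": [0,0,0],"jaw": 1},
    {"dp": [0,0,0.12],"rotation": [0,0,0],"jaw": 1},
    {"dp": [0,0,0.05],"rotation": [0,0,0],"jaw": 1},
    {"dp": [0,0,0],"rotation": [0,0,0],"jaw": 1},
    {"dp": [-0.1,0,0],"rotation": [0,0,0],"jaw": 1}
  ]
}}

```text
time_s: 32.8
tool_pos: [0.4294, 0.2907, 0.0546]
tcp_rot: [-0.036, 0.999, -0.0, 0.001]
ft_force: [-0.2, 0.1, -0.0]
finger_gap: 0.0001
grip_force: 0.0
```

Run:
```python
from h import *
s=st()
b=cams.capture("top");cv2.imwrite("pics/top8.png",b)
T=cam("top")
# cabinet front edge from top0 at z=.088 and front board
t=cv2.imread("pics/top0.png");k=big(roi(t,140,105,230,190,lambda a:(a.min(2)>140)&(a[...,2]-a[...,0]>8)))[0];print("cab top",rect(T,k,.088),cv2.boundingRect(k))
```

```text
t 32.80 [0.4294 0.2907 0.0546] yaw -175.92 tilt x -0.06 y -0.04 F [-0.1651  0.1441 -0.0127] gap 0.0001 grip 0.0 q7 0.84
cab top [765.1841 314.1951 197.8603 197.9731   4.0552] (151, 116, 67, 67)
```

Emit:
{"op": "apply_moves", "data": {
  "deltas": [
    {"dp": [-0.1,0,0],"rotation": [0,0,0],"jaw": 1},
    {"dp": [-0.1,0,0],"rotation": [0,0,0],"jaw": 1},
    {"dp": [-0.1,0,0],"rotation": [0,0,0],"jaw": 1},
    {"dp": [-0.1,0,0],"rotation": [0,0,0],"jaw": 1},
    {"dp": [-0.1,0,0],"rotation": [0,0,0],"jaw": 1},
    {"dp": [-0.14,0,0],"rotation": [0,0,0],"jaw": 1},
    {"dp": [-0.18,0,0],"rotation": [0,0,0],"jaw": 1},
    {"dp": [-0.22,0,0],"rotation": [0,0,0],"jaw": 1},
    {"dp": [-0.26,0,0],"rotation": [0,0,0],"jaw": 1},
    {"dp": [-0.3,0,0],"rotation": [0,0,0],"jaw": 1}
  ]
}}

```text
time_s: 34.1
tool_pos: [0.5098, 0.2962, 0.054]
tcp_rot: [-0.035, 0.999, -0.001, 0.0]
ft_force: [-3.9, 0.6, -0.2]
finger_gap: -0.0
grip_force: 1.9
```

Emit:
{"op": "apply_moves", "data": {
  "deltas": [
    {"dp": [-0.3,0,0],"rotation": [0,0,0],"jaw": 1},
    {"dp": [-0.3,0,0],"rotation": [0,0,0],"jaw": 1},
    {"dp": [-0.26,0,0],"rotation": [0,0,0],"jaw": 1},
    {"dp": [-0.22,0,0],"rotation": [0,0,0],"jaw": 1},
    {"dp": [-0.18,0,0],"rotation": [0,0,0],"jaw": 1},
    {"dp": [-0.14,0,0],"rotation": [0,0,0],"jaw": 1},
    {"dp": [-0.1,0,0],"rotation": [0,0,0],"jaw": 1},
    {"dp": [-0.1,0,0],"rotation": [0,0,0],"jaw": 1},
    {"dp": [-0.06,0,0],"rotation": [0,0,0],"jaw": 1},
    {"dp": [0,0,0],"rotation": [0,0,0],"jaw": 1}
  ]
}}

```text
time_s: 35.35
tool_pos: [0.5926, 0.3018, 0.0544]
tcp_rot: [-0.035, 0.999, -0.001, 0.001]
ft_force: [-1.9, 0.6, -0.4]
finger_gap: 0.0002
grip_force: 0.8
```

```bash
cat > ck3.py <<'E'
from h import *
s=st();print("advance from start of push",s["tool_pos"][0]-.4294)
b=cams.capture("top");T=cam("top")
k=big(roi(b,140,150,240,250,lambda a:(a.min(2)>110)&(a[...,2]-a[...,0]>12)),20)
for c in k[:4]:print(cv2.boundingRect(c),rect(T,c,.075))
E
python3 ck3.py
```

```text
t 35.35 [0.5926 0.3018 0.0544] yaw -175.95 tilt x -0.10 y -0.06 F [-1.854   0.5935 -0.4356] gap 0.0002 grip 0.8 q7 1.00
advance from start of push 0.1631906519673323
(153, 150, 66, 31) [715.7634 312.9622 208.5695  96.2739  88.8597]
```

Emit:
{"op": "apply_moves", "data": {
  "deltas": [
    {"dp": [-0.08,0,0],"rotation": [0,0,0],"jaw": 1},
    {"dp": [-0.08,0,0],"rotation": [0,0,0],"jaw": 1},
    {"dp": [-0.08,0,0],"rotation": [0,0,0],"jaw": 1},
    {"dp": [-0.08,0,0],"rotation": [0,0,0],"jaw": 1},
    {"dp": [-0.06,0,0],"rotation": [0,0,0],"jaw": 1},
    {"dp": [-0.02,0,0],"rotation": [0,0,0],"jaw": 1},
    {"dp": [-0.02,0,0],"rotation": [0,0,0],"jaw": 1},
    {"dp": [-0.02,0,0],"rotation": [0,0,0],"jaw": 1},
    {"dp": [0,0,0],"rotation": [0,0,0],"jaw": 1},
    {"dp": [0,0,0],"rotation": [0,0,0],"jaw": 1}
  ]
}}

```text
time_s: 36.65
tool_pos: [0.614, 0.3035, 0.0542]
tcp_rot: [-0.035, 0.999, -0.001, 0.0]
ft_force: [-2.9, -0.4, 2.0]
finger_gap: 0.001
grip_force: 1.2
```

```bash
python3 ck3.py
```

```text
t 36.65 [0.614  0.3035 0.0542] yaw -175.94 tilt x -0.05 y -0.06 F [-2.9169 -0.4496  2.0209] gap 0.0010 grip 1.2 q7 1.02
advance from start of push 0.18455929390805526
(153, 150, 66, 31) [715.7269 312.9661 208.6266  96.2096  88.822 ]
```

Emit:
{"op": "apply_moves", "data": {
  "deltas": [
    {"dp": [-0.03,0,0],"rotation": [0,0,0],"jaw": 1},
    {"dp": [-0.03,0,0],"rotation": [0,0,0],"jaw": 1},
    {"dp": [-0.03,0,0],"rotation": [0,0,0],"jaw": 1},
    {"dp": [-0.03,0,0],"rotation": [0,0,0],"jaw": 1},
    {"dp": [-0.03,0,0],"rotation": [0,0,0],"jaw": 1},
    {"dp": [-0.02,0,0],"rotation": [0,0,0],"jaw": 1},
    {"dp": [-0.02,0,0],"rotation": [0,0,0],"jaw": 1},
    {"dp": [-0.02,0,0],"rotation": [0,0,0],"jaw": 1},
    {"dp": [0,0,0],"rotation": [0,0,0],"jaw": 1},
    {"dp": [0,0,0],"rotation": [0,0,0],"jaw": 1}
  ]
}}

```text
time_s: 37.95
tool_pos: [0.6164, 0.3038, 0.0541]
tcp_rot: [-0.036, 0.999, -0.003, -0.008]
ft_force: [-20.9, -5.4, 15.8]
finger_gap: 0.0005
grip_force: 10.5
```

```bash
python3 ck3.py
```

```text
t 37.95 [0.6164 0.3038 0.0541] yaw -175.86 tilt x 0.93 y -0.31 F [-20.8692  -5.424   15.8344] gap 0.0005 grip 10.5 q7 1.03
advance from start of push 0.18699128289389777
(153, 150, 66, 30) [717.3229 312.9333 208.6266  93.017   88.822 ]
```

Emit:
{"op": "apply_moves", "data": {
  "deltas": [
    {"dp": [0.06,0,0],"rotation": [0,0,0],"jaw": 1},
    {"dp": [0.06,0,0],"rotation": [0,0,0],"jaw": 1},
    {"dp": [0.2,0,0],"rotation": [0,0,0],"jaw": 1},
    {"dp": [0.4,0,0],"rotation": [0,0,0],"jaw": 1},
    {"dp": [0.4,0,0],"rotation": [0,0,0],"jaw": 1},
    {"dp": [0.4,0,-0.1],"rotation": [0,0,0],"jaw": 1},
    {"dp": [0.4,0,-0.4],"rotation": [0,0,0],"jaw": 1},
    {"dp": [0.3,0,-0.6],"rotation": [0,0,0],"jaw": 1},
    {"dp": [0.2,0,-0.6],"rotation": [0,0,0],"jaw": 1},
    {"dp": [0.1,0,-0.4],"rotation": [0,0,0],"jaw": 1}
  ]
}}

```text
time_s: 39.25
tool_pos: [0.4991, 0.2963, 0.161]
tcp_rot: [-0.036, 0.999, 0.0, 0.002]
ft_force: [0.4, -0.4, 0.6]
finger_gap: 0.0006
grip_force: 0.0
```

Run:
```python
from h import *
s=st();b=cams.capture("top");a=cams.capture("scene")
cv2.imwrite("pics/fin.png",np.hstack([cv2.resize(b[100:270,110:280],(500,500),interpolation=cv2.INTER_CUBIC),cv2.resize(a[140:340,280:400],(300,500))]))
```

```text
t 39.25 [0.4991 0.2963 0.161 ] yaw -175.92 tilt x -0.22 y 0.04 F [ 0.4307 -0.3671  0.6466] gap 0.0006 grip 0.0 q7 0.95
```

View pics/fin.png

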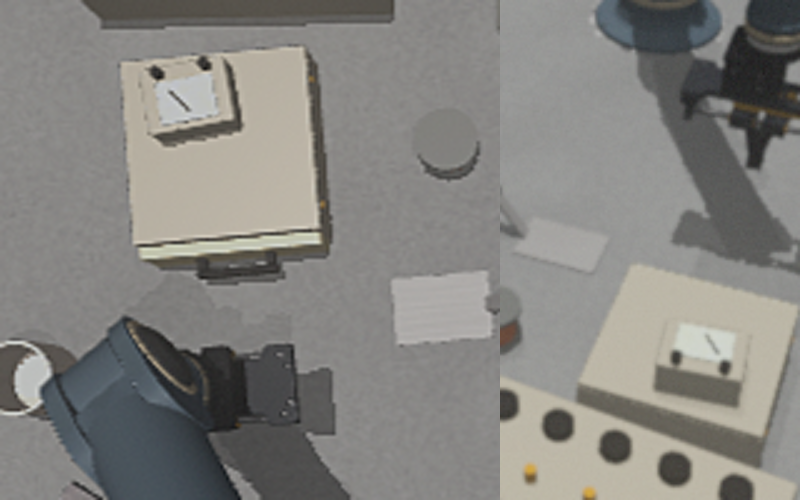

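The final view shows the drawer front flush with the cabinet at (230,243), the spatula flat at (440,307), and the gripper clear of everything.

```bash
python3 -c "
from plant import r
print(r.job_done())"
```

```text
the job is handed in; nothing more can be done
None
```

The job is handed in at about 39 s: the panel was carried level on the blade and set on the runners, the drawer is shut with the panel inside, and the spatula lies flat on the bench. I didn't touch the other things, but I took no final measurement of them.

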